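# Turn the tracing wheel over in its crock

### The arm

A 7-joint arm with a two-finger parallel gripper is mounted at the origin on the work surface. World frame = base frame: x ahead of the robot, y to its left, z up, the work surface at z = 0. Lengths are in m, angles in rad, forces in N, time in s.
With the tool pointing down it reaches from about 0.425 to 0.8 m from the base axis. Payload 8.3 kg.
Tool frame: the origin (TCP) lies on the centre line of the jaws, within the pads' length; the fingertips stand 8 mm ahead of it and the grasp point (between the pads) lies 11 mm behind it; z points along the fingers, y is the direction in which the jaws open and shut (so a half turn about z gives the same grasp; the last joint's range is limited). The gripper opens to 85 mm and grips with 20 to 120 N. Pads are 22 mm wide; open, the fingers measure 114 mm over their backs; the gripper's body (76 mm by 85 mm) begins 54 mm behind the grasp point. The pads swing forward as they close: fully open they stand 13 mm farther back than shut.
Start: joints at [1.17, 0.383, 0.016, 1.37, -0.006, 1.388, -0.046], TCP at [0.207, -0.59, 0.211] pointing down, gripper open.
Joint ranges: [-2.95, 2.95], [-0.25, 2.06], [-1.52, 1.56], [0.18, 2.33], [-1.44, 4.58], [0.02, 2.06], [-3.01, 3.01]. Speed limits (rad/s): [2.39, 2.39, 3.01, 3.01, 3.14, 3.14, 3.14].

### API

Orientations are given as a rotation vector (axis times angle).
In Python, from plant import move_to, move_linear, move_j, grip, pause, solve_ik, read_camera, camera_info, PlanningError, finish_job, boxes_of, outline_of, get_clock, get_qpos, get_qd, get_joint_efforts, get_eef_pos, get_eef_rot, get_contact_force, get_ft_torque, get_opening gives the robot as it stands. Calls block until the motion is done:
- move_to(position, orientation): joint-space move of the TCP to a pose.
- move_linear(position, vel=0.15, rotation=None): straight line of the TCP; rotation=None keeps the orientation; vel is the mean speed in m/s.
- move_j(angles): joint-space move.
- grip(opening, newtons=None): finger opening in m; newtons is the grip in N (None keeps the last); returns when the fingers have stopped.
- pause(seconds).
- solve_ik(position, orientation): joint angles nearest the present ones, or None.
- read_camera(name): name is "scene" or "top"; returns the picture (384x512x3 uint8, red, green, blue); there is no depth.
- camera_info(name): a dict with "K" (3x3 intrinsics, pixels), "camera_from_world" (4x4, takes a point from world to camera coordinates). Camera axes: x right, y down, z forward; pixel columns grow to the right and rows downward; lengths in m; the calibration is good to about 2 mm. A picture is of the moment at which its call begins. camera_info takes no time and is no camera call.
A pose or a line that the arm cannot do raises PlanningError and nothing moves.
- finish_job(): hands the job in, once; it reports no verdict.
Trained networks look in the newest picture that a camera, given by its name, has taken for a name from the list of things; names that differ only in an ending like _2 or _b are one class to them, and where a whole thing is asked for, a point or a joint stands for the part that bears it (a point fixed in the world has none). Each returns a list of dicts, best first, with "conf" (0 to 1); they miss things now and then, are a little off and sometimes report something else, mostly with a low value. They report only what shows in the picture. A call takes as long as a camera call. They do not tell look-alikes from the thing itself.
- boxes_of(camera, label): "centre" ([x, y, z] in m, in world coordinates, good to about 4 mm: the middle of the surface that is visible of it).
- outline_of(camera, label): "pixels" (384x512 bool, what is visible of it).
Readings, each from a call of its own:
- get_clock(): time.
- get_qpos(): joint angles.
- get_qd(): joint speeds.
- get_joint_efforts(): joint torques, N m.
- get_eef_pos(): TCP position.
- get_eef_rot(): TCP orientation.
- get_contact_force(): force on the tool from outside, world axes, zero at the start.
- get_ft_torque(): the same for the moment, N m.
- get_opening(): finger opening in m.
Only numpy, scipy, OpenCV 4.12 (cv2) and the standard library are available. Lean on these libraries where they do the work, as an engineer would, in place of code of your own. Each camera call takes 0.05 s, during which the arm holds its last target.

### The job

The tracing wheel was put away wrong way up, with its toothed wheel down in the blue crock. Pull it right out, turn it end for end and lower it back into the same crock without dropping it, so that it stands with the red handle's end on the crock's floor and the wheel up in the air above the rim. Leave the crock standing upright about where it is, and do not disturb the other things on the table.

Things in the scene. Friction and masses are not known exactly. Their poses are not given: they have to be found in the camera images.
- tracer_wheel (a point): Centre of the toothed steel wheel of the tracing wheel (pattern-marking tool, loose, 60 to 115 g, 190 long), on its long axis 15 from the wheel's outer edge; z axis along the tool from wheel to handle. At the start the wheel is down in the crock and the handle leans out over the rim, about 33 degrees from vertical, within 90 degrees of the robot's +x
- tracer_middle (a point): Middle of the tool's length, on its axis, 95 from either end; z axis from wheel to handle. The tool is straight; along its axis from the wheel's outer edge: wheel 30 diameter, 5 thick at 0 to 30; round steel shank 10 diameter from 30 to 75; round red handle 20 diameter from 75 to 190. Balance point about 95 from the wheel's edge
- tracer_butt (a point): Centre of the flat end of the red handle, 175 from the wheel's centre; z axis from wheel to handle
- crock: Loose blue stoneware crock, 0.9 kg, round, upright on the table; origin at the centre of its underside, z up. 105 high, 90 outer diameter at the foot and 94 at the rim, wall 5, floor 8 thick, so 97 deep inside and about 82 inner diameter
- crock_floor (a point): Centre of the crock's inner floor, 8 above the table
- crock_rim (a point): Centre of the crock's mouth at rim height, 105 above the table
- cradle_seat (a point): Fixed pale wooden tool cradle for laying the tool down and retaking it (optional). Two cheeks 7 thick, 48 apart centre to centre, on a base 75 x 70 x 10; each an open V notch of 90 degrees, about 50 wide at the top, tops about 61 above the table. This point: midway between the cheeks, 50 up, where a 20 mm round handle's axis comes to lie; its x axis runs along the laid tool
- tape: Bystander, loose: white round tape-measure case with a yellow disc on top, 62 diameter, 20 high; origin at its underside, on the table (centre)
- weight: Bystander, loose: dark steel pattern weight with a brass knob, 76 diameter, 48 high; origin at its underside, on the table (centre)
- shears: Bystander, loose: black-handled steel tailor's shears lying flat, 220 long, 110 wide over the bows, 12 high; blades along +x from the pivot, which is the origin; origin at its underside, on the table
- crook: Bystander, loose: dark wooden umbrella crook lying flat, 170 long, 90 wide, 22 high; origin at its underside, on the table (centre)
- chalk: Bystander, loose: blue block of tailor's chalk, 55 x 45 x 16; origin at its underside, on the table (centre)
- cone_blue: Bystander, loose: blue thread cone, 68 diameter, 120 high; origin at its underside, on the table (centre)
- cone_orange: Bystander, loose: orange thread cone, 68 diameter, 120 high; origin at its underside, on the table (centre)
- tracer: The whole tracing wheel: its origin is on the wheel's outer edge at the end of the tool's axis, z axis from wheel to handle
Things that resemble listed ones, but are neither listed nor needed, are in the scene too. There is more than one size of the tracer; the job needs the largest.

How it is judged:
On the way:
1. the tracing wheel is pulled right out: both its wheel and its handle end are above or outside the crock ((z of tracer_wheel in the frame of crock above 0.115 m or horizontal distance between tracer_wheel and crock_rim above 0.075 m) and (z of tracer_butt in the frame of crock above 0.115 m or horizontal distance between tracer_butt and crock_rim above 0.075 m)), for 0.1 s.
At the end, for the whole second after the job is handed in: The tool rests released in the crock: handle end's centre within 45 mm of the inner floor's centre and under 25 mm above it, wheel centre over 120 mm above the crock's underside; crock upright within 0.1 rad and within 50 mm of its start; bystanders within 40 mm of theirs (distance between tracer_butt and crock_floor below 0.045 m and z of tracer_butt in the frame of crock_floor below 0.025 m and z of tracer_wheel in the frame of crock above 0.12 m and linear speed of tracer below 0.02 m/s and angle between crock's own z axis and vertical below 0.1 rad and distance of crock from where it was at the start of the episode below 0.05 m); the robot touches nothing.
It fails at once if a bystander is moved by more than 40 mm (distance of any of tape, weight, shears, crook, chalk, cone_blue, cone_orange from where it was at the start of the episode above 0.04 m).
It fails at once if the crock is tipped by more than 0.5 rad (angle between crock's own z axis and vertical above 0.5 rad).
It fails at once if the tracing wheel is dropped: it moves faster than 1.1 m/s (a fall of some 60 mm) while no finger touches it (linear speed of tracer above 1.1 m/s and contact force between the fingers and tracer below 0.05 N).
It also fails if it takes over 67 s, if anything falls off the work surface, if the arm or the gripper's body presses on something with over 40 N, if the wrist force passes 120 N, or if a joint passes its speed limit or range.

## Working session

There is one attempt and no reset: what is moved stays moved. The work goes in short steps, each a Python script; the robot and the scene stay as the last script left them, time stands still between calls to the robot, and variables do not carry over. Pictures are saved under pics/ and viewed, and the job is handed in when it is done.

```bash
ls; mkdir -p pics; python3 - <<'E'
from plant import *
import cv2,numpy as np
for c in("scene","top"):
    im=read_camera(c);cv2.imwrite(f"pics/{c}0.png",cv2.resize(im[:,:,::-1],(800,600),interpolation=cv2.INTER_CUBIC))
    i=camera_info(c);print(c,np.round(i["K"],1).tolist(),np.round(i["camera_from_world"],3).tolist())
    for l in("tracer","crock","cradle_seat","tape","weight","shears","crook","chalk","cone_blue","cone_orange"):
        try:print(l,[(np.round(b["centre"],3).tolist(),round(b["conf"],2)) for b in boxes_of(c,l)])
        except Exception as e:print(l,e)
print(get_clock(),get_qpos(),get_eef_rot())
E
```

```text
pics
scene [[402.1, 0.0, 255.7], [0.0, 402.1, 194.6], [0.0, 0.0, 1.0]] [[0.307, 0.951, -0.022, -0.163], [0.633, -0.221, -0.742, -0.25], [-0.711, 0.214, -0.67, 1.533], [0.0, 0.0, 0.0, 1.0]]
tracer [([0.65, 0.29, 0.015], 0.56), ([0.36, -0.273, 0.006], 0.54), ([0.554, 0.179, 0.146], 0.5)]
crock [([0.524, 0.164, 0.069], 0.93), ([0.555, 0.18, 0.145], 0.33)]
cradle_seat [([0.511, -0.192, 0.008], 0.9)]
tape [([0.635, 0.01, 0.023], 0.6)]
weight [([0.756, -0.08, 0.016], 0.83)]
shears [([0.722, -0.324, 0.008], 0.84)]
crook [([0.44, 0.04, 0.015], 0.77), ([0.76, -0.079, 0.018], 0.27), ([0.351, 0.269, 0.064], 0.18)]
chalk [([0.385, -0.096, 0.017], 0.66), ([0.55, 0.179, 0.139], 0.33)]
cone_blue [([0.773, 0.065, 0.062], 0.66)]
cone_orange [([0.35, 0.266, 0.061], 0.92), ([0.513, -0.191, 0.009], 0.29)]
top [[485.2, 0.0, 265.5], [0.0, 485.2, 196.4], [0.0, 0.0, 1.0]] [[0.03, -0.999, 0.027, -0.037], [-0.997, -0.031, -0.064, 0.567], [0.064, -0.025, -0.998, 1.32], [0.0, 0.0, 0.0, 1.0]]
tracer [([0.524, 0.18, 0.122], 0.87), ([0.647, 0.296, 0.012], 0.85), ([0.354, -0.269, 0.013], 0.5)]
crock [([0.495, 0.182, 0.01], 0.7)]
cradle_seat [([0.506, -0.189, 0.008], 0.75), ([0.523, 0.182, 0.123], 0.38), ([0.431, 0.049, 0.024], 0.21)]
tape [([0.623, 0.014, 0.021], 0.96)]
weight [([0.744, -0.075, 0.016], 0.8), ([0.524, 0.178, 0.121], 0.46)]
shears [([0.721, -0.325, 0.012], 0.83)]
crook [([0.429, 0.051, 0.022], 0.58)]
chalk [([0.376, -0.094, 0.015], 0.64)]
cone_blue [([0.746, 0.081, 0.082], 0.79), ([0.623, 0.016, 0.019], 0.42)]
cone_orange [([0.338, 0.261, 0.082], 0.92)]
1.1 [ 1.17011939  0.38341135  0.01640269  1.37009235 -0.00632991  1.38819083
 -0.04652282] [-3.09682212e+00 -5.28072284e-01 -1.18931208e-04]
```

View pics/scene0.png

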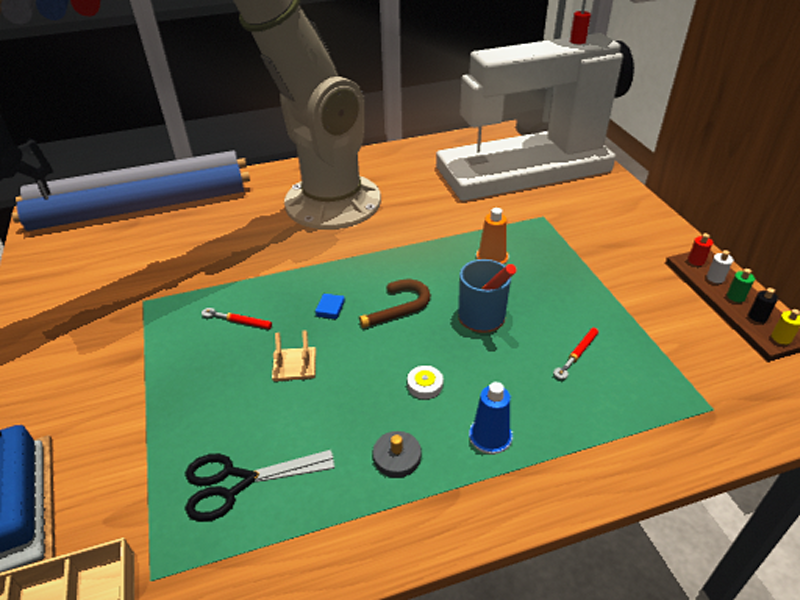

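View pics/top0.png

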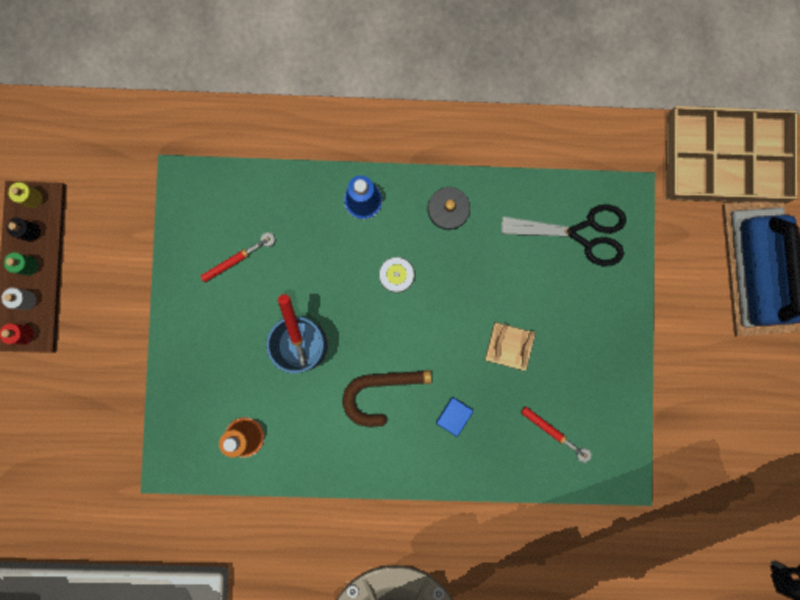

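```bash
python3 - <<'E'
from plant import *
import cv2,numpy as np
S={}
for c,(x0,x1,y0,y1) in {"scene":(280,350,155,225),"top":(160,220,180,245)}.items():
    im=read_camera(c);np.save(f"{c}0.npy",im)
    cr=im[y0:y1,x0:x1,::-1]
    S[c]=cv2.resize(cr,None,fx=8,fy=8,interpolation=cv2.INTER_CUBIC)
    for l in("tracer","crock","tracer_butt","tracer_wheel","cradle_seat"):
        for b in boxes_of(c,l): print(c,l,np.round(b["centre"],3),round(b["conf"],2))
        for k,o in enumerate(outline_of(c,l)):
            m=o["pixels"];v,u=np.nonzero(m)
            print("  out",o["conf"],u.min(),u.max(),v.min(),v.max(),m.sum(),u.mean(),v.mean())
            if k<3: np.save(f"m_{c}_{l}_{k}.npy",m)
    cv2.imwrite(f"pics/crop_{c}.png",S[c])
E
```

```text
scene tracer [ 0.36  -0.272  0.008] 0.65
scene tracer [0.647 0.29  0.012] 0.54
scene tracer [0.556 0.176 0.143] 0.51
  out 0.74 310 329 169 184 148 320.4527027027027 176.8783783783784
  out 0.72 129 173 197 209 206 151.25728155339806 203.2864077669903
  out 0.51 355 381 210 242 238 368.2226890756302 225.6764705882353
scene crock [0.524 0.164 0.07 ] 0.89
  out 0.7 300 327 245 290 958 314.47390396659705 269.0918580375783
  out 0.27 293 326 166 212 1223 307.8601798855274 189.454619787408
scene tracer_butt [ 0.357 -0.274  0.02 ] 0.71
scene tracer_butt [0.524 0.167 0.066] 0.71
scene tracer_butt [0.654 0.292 0.013] 0.52
scene tracer_butt [0.55  0.183 0.141] 0.51
  out 0.78 355 381 211 241 234 368.11538461538464 226.25213675213675
  out 0.63 130 172 198 208 183 151.73224043715848 203.36065573770492
  out 0.61 310 329 169 184 134 320.5223880597015 177.08955223880596
scene tracer_wheel [ 0.363 -0.27   0.01 ] 0.65
scene tracer_wheel [0.653 0.294 0.016] 0.57
scene tracer_wheel [0.551 0.176 0.137] 0.52
  out 0.7 130 171 198 208 104 151.09615384615384 203.15384615384616
  out 0.55 354 381 211 242
[... 930 characters left out ...]
61 295 257 354.63813229571986 277.1206225680934
  out 0.62 179 194 189 232 260 186.40769230769232 207.5346153846154
  out 0.62 129 175 148 179 296 153.27702702702703 163.60135135135135
top tracer_wheel [0.52  0.179 0.121] 0.84
top tracer_wheel [0.643 0.299 0.011] 0.72
top tracer_wheel [ 0.352 -0.266  0.012] 0.56
  out 0.7 130 174 150 179 219 151.46575342465752 164.69406392694063
  out 0.64 334 377 261 295 283 355.36749116607774 277.56890459363956
  out 0.54 178 195 188 234 314 186.60828025477707 208.38216560509554
top cradle_seat [ 0.509 -0.19   0.006] 0.66
  out 0.93 311 342 207 235 680 326.13529411764705 221.33970588235294
  out 0.72 274 299 120 146 572 286.3339160839161 133.11013986013987
```

View pics/crop_scene.png

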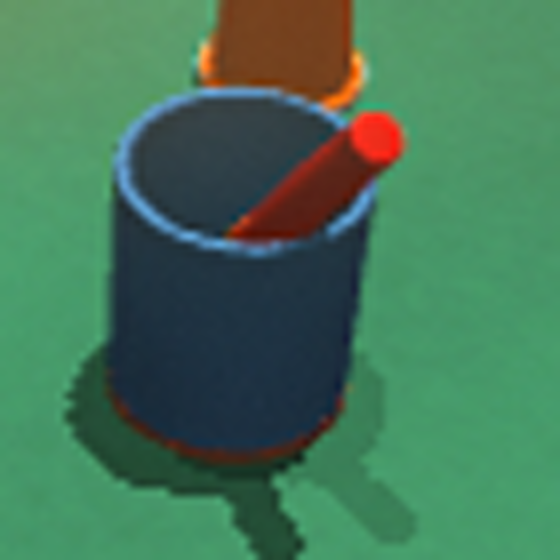

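View pics/crop_top.png

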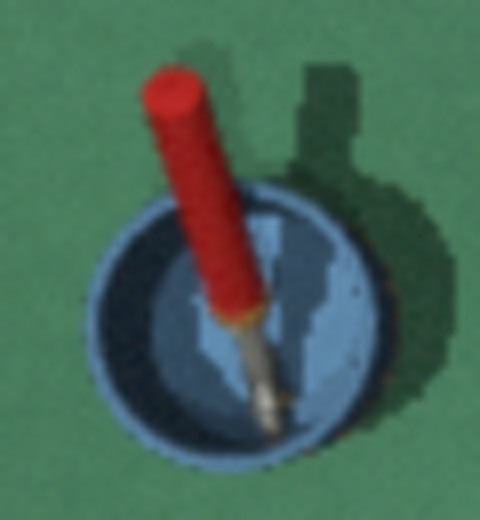

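```bash
cat > h.py <<'E'
import numpy as np
from plant import *
from scipy.optimize import least_squares
from scipy.spatial.transform import Rotation as R
def proj(c,P):
    i=camera_info(c);T=np.array(i["camera_from_world"]);p=T[:3,:3]@np.asarray(P)+T[:3,3];q=np.array(i["K"])@p;return q[:2]/q[2]
def tri(obs):
    f=lambda P:np.concatenate([proj(c,P)-uv for c,uv in obs])
    s=least_squares(f,[.5,.18,.1]);return s.x,s.fun
def ray(c,uv,z):
    s=least_squares(lambda P:proj(c,[P[0],P[1],z])-uv,[.5,.1]);return np.array([*s.x,z])
E
python3 - <<'E'
from h import *
cr=lambda c,x,y:(c,np.array([(x+.5)/8-.5,(y+.5)/8-.5])+({"scene":(280,155),"top":(160,180)}[c]))
print("butt",tri([cr("scene",377,138),cr("top",175,92)]))
print("rim",tri([cr("scene",246,170),cr("top",233,326)]))
print("rim top z.105",ray(*cr("top",233,326),.105), ray(*cr("scene",246,170),.105))
b,_=tri([cr("scene",377,138),cr("top",175,92)])
obs=[(0,cr("scene",377,138)),(0,cr("top",175,92)),(115,cr("top",240,318)),(190,cr("top",272,437))]
def f(p):
    d=np.array([np.sin(p[3])*np.cos(p[4]),np.sin(p[3])*np.sin(p[4]),np.cos(p[3])])
    r=[proj(c,p[:3]-d*s/1000)-uv for s,(c,uv) in obs];return np.concatenate(r)
s=least_squares(f,[*b,.57,.2]);print(s.x,np.degrees(s.x[3:]),s.fun.round(2))
p=s.x;d=np.array([np.sin(p[3])*np.cos(p[4]),np.sin(p[3])*np.sin(p[4]),np.cos(p[3])])
print("tip",p[:3]-.19*d)
# cradle
m=np.load("m_top_cradle_seat_0.npy");v,u=np.nonzero(m);print(ray("top",[u.mean(),v.mean()],.02))
E
```

```text
butt (array([0.56528414, 0.18931413, 0.16893298]), array([-0.06524527,  0.00574635, -0.05535162, -0.02532699]))
rim (array([0.49540528, 0.17762463, 0.1043455 ]), array([-0.187372  ,  0.01411224, -0.15523461, -0.0663325 ]))
rim top z.105 [0.49524069 0.17713589 0.105     ] [0.49624109 0.17779008 0.105     ]
[0.56482429 0.18926882 0.16857703 0.60714622 0.14294358] [34.78691613  8.19006401] [-0.17  0.01 -0.02  0.17 -0.33 -0.63  0.21  0.39]
tip [0.45752992 0.17382646 0.01253392]
[ 0.50467361 -0.18895105  0.02      ]
```

```bash
python3 - <<'E'
import numpy as np,cv2
t=np.load("top0.npy")[195:250,295:360,::-1];s=np.load("scene0.npy")[200:255,160:215,::-1]
cv2.imwrite("pics/crad_t.png",cv2.resize(t,None,fx=9,fy=9,interpolation=cv2.INTER_CUBIC));cv2.imwrite("pics/crad_s.png",cv2.resize(s,None,fx=9,fy=9,interpolation=cv2.INTER_CUBIC))
E
```

```text
(no output)
```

View pics/crad_t.png

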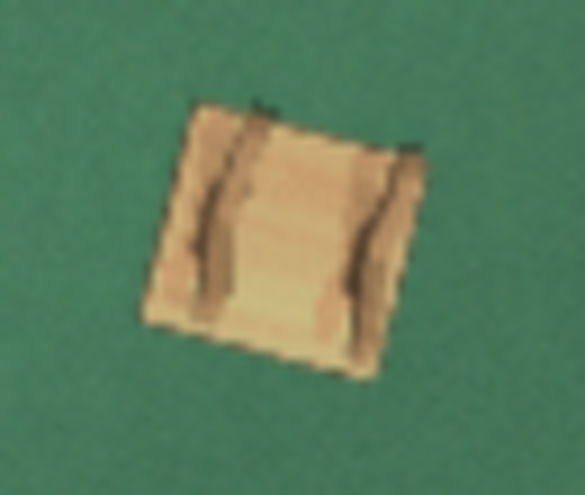

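View pics/crad_s.png

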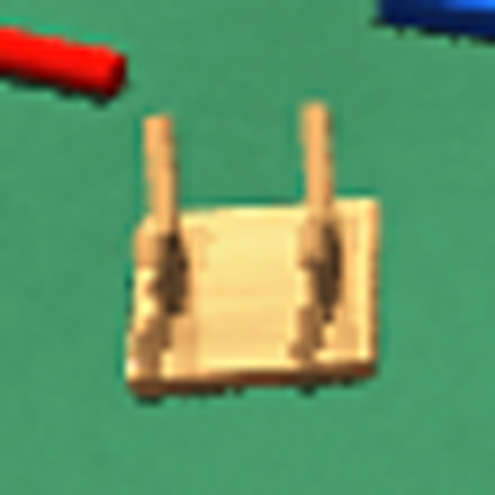

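```bash
python3 - <<'E'
from h import *
ct=lambda x,y:("top",np.array([(x+.5)/9-.5+295,(y+.5)/9-.5+195]))
cs=lambda x,y:("scene",np.array([(x+.5)/9-.5+160,(y+.5)/9-.5+200]))
TL,TR,BL,BR=[ray(*ct(*p),.01)[:2] for p in((195,103),(427,160),(143,321),(376,380))]
print(TL,TR,BL,BR,"centre",(TL+TR+BL+BR)/4)
e=((TR-TL)+(BR-BL))/2;f=((TL-BL)+(TR-BR))/2
print(np.linalg.norm(e),np.degrees(np.arctan2(e[1],e[0])),np.linalg.norm(f),np.degrees(np.arctan2(f[1],f[0]))-90)
for p in((262,110),(408,155),(205,315),(362,360)): print("cheek",ray(*ct(*p),.061))
# back peaks (robot side): scene (158,118),(315,105) ; = top view bottom ends
print(tri([cs(158,118),ct(362,360)]),tri([cs(315,105),ct(205,315)]))
# scene base corners
print([ray(*cs(*p),.01)[:2].round(4) for p in((128,372),(378,365),(378,203),(150,213))])
E
```

```text
[ 0.54659978 -0.16188791] [ 0.53119445 -0.23420079] [ 0.47895542 -0.14738624] [ 0.46295946 -0.21975968] centre [ 0.50492728 -0.19080865]
0.07402731620727818 -102.24501351692489 0.06946381042398145 -102.02449738566838
cheek [ 0.54268858 -0.17526423  0.061     ]
cheek [ 0.53064558 -0.21910998  0.061     ]
cheek [ 0.48139403 -0.15966519  0.061     ]
cheek [ 0.46947288 -0.20663333  0.061     ]
(array([ 0.46939705, -0.20752458,  0.05697968]), array([0.08103544, 0.00199612, 0.07700436, 0.01594744])) (array([ 0.48132023, -0.1603613 ,  0.05847336]), array([0.14141623, 0.00166204, 0.13301932, 0.0311132 ]))
[array([ 0.5263, -0.2338]), array([ 0.5484, -0.1609]), array([ 0.481 , -0.1464]), array([ 0.4615, -0.2162])]
```

```bash
cat >> h.py <<'E'
butt=np.array([.5648,.1892,.1686]); tl=np.radians(34.3); az=np.radians(8.2)
d0=np.array([np.sin(tl)*np.cos(az),np.sin(tl)*np.sin(az),np.cos(tl)])
seat=np.array([.5055,-.1905,.050]); crock=np.array([.4955,.1775,0]); uc=np.radians(77.9)
def rot(d,k,sgn):
    """gripper frame for tool axis d (wheel->handle); n = unit perp to d pointing from tool towards gripper side; k=tilt: a=-cos k n - sin k d"""
    def g(n):
        n=n-d*(n@d);n/=np.linalg.norm(n)
        a=-np.cos(k)*n-np.sin(k)*d
        y=sgn*np.cross(a,d);y/=np.linalg.norm(y)
        return R.from_matrix(np.array([np.cross(y,a),y,a]).T)
    return g
def pose(d,n,k,sgn,bt,s):
    r=rot(d,np.radians(k),sgn)(np.asarray(n,float));G=bt-s*d
    return G+.011*r.as_matrix()[:,2],r.as_rotvec()
def ik(p):
    return solve_ik(*p)
E
python3 - <<'E'
from h import *
Z=np.array([0,0,1.])
for sg in(1,-1):
  for k in(0,15,25):
    q0=ik(pose(d0,Z,k,sg,butt,.038)); 
    q1=ik(pose(d0,Z,k,sg,butt+.06*d0+np.array([0,0,.11]),.038))
    print(sg,k,None if q0 is None else np.round(q0,2),None if q1 is None else np.round(q1,2))
    for dirn in(1,-1):
      u=dirn*np.array([np.cos(uc),np.sin(uc),0])
      q2=ik(pose(u,Z,k,sg,seat+.083*u,.038)); q3=ik(pose(u,Z,k,sg,seat+.083*u+.15*Z,.038))
      print("   cradle",dirn,*[None if q is None else np.round(q,2) for q in(q2,q3)])
for sg in(1,-1):
  for k in(-20,-30):
    for dirn in(1,-1):
      u=dirn*np.array([np.cos(uc),np.sin(uc),0])
      q2=ik(pose(u,Z,k,sg,seat+.083*u,.130)); q3=ik(pose(u,Z,k,sg,seat+.083*u+.15*Z,.130))
      print("2nd",sg,k,dirn,*[None if q is None else np.round(q,2) for q in(q2,q3)])
    for th in(15,22):
     for a in (0,20,-20):
      h=np.array([np.cos(np.radians(20+a)),np.sin(np.radians(20+a)),0]);w=np.sin(np.radians(th))*h+np.cos(np.radians(th))*Z
      bt=crock+[0,0,.014]-.02*h
      q4=ik(pose(-w,-h,k,sg,bt,.13));q5=ik(pose(-w,-h,k,sg,bt+.14*Z,.13))
      print("  fin",th,20+a,*[None if q is None else np.round(q,2) for q in(q4,q5)])
E
```

```text
1 0 None [-0.35 -0.24 -0.21  2.23  0.96  0.38 -2.78]
   cradle 1 [ 0.6   0.39 -0.46  1.81  0.2   0.99 -0.16] [ 0.63  0.24 -0.48  1.63  0.11  1.3  -0.09]
   cradle -1 [ 0.37  0.37  0.01  1.79 -0.01  0.98 -2.96] [ 0.43  0.23 -0.05  1.62  0.01  1.29 -2.98]
1 15 [ 0.65 -0.01 -1.17  2.26  0.85  0.32 -2.69] [ 0.34 -0.17 -0.75  1.98  0.14  0.61 -1.96]
   cradle 1 [ 0.47  0.42 -0.53  1.81  0.53  1.09 -0.51] [ 0.51  0.26 -0.56  1.64  0.4   1.36 -0.35]
   cradle -1 [ 0.48  0.44  0.08  1.73 -0.32  1.09 -2.63] [ 0.49  0.3   0.08  1.56 -0.27  1.38 -2.73]
1 25 [-0.73  0.    0.24  2.15  0.37  0.51 -2.21] [ 0.1  -0.05 -0.54  1.82  0.17  0.86 -1.96]
   cradle 1 [ 0.39  0.48 -0.57  1.8   0.72  1.21 -0.72] [ 0.45  0.32 -0.63  1.65  0.59  1.45 -0.52]
   cradle -1 [ 0.56  0.52  0.11  1.67 -0.48  1.2  -2.46] [ 0.54  0.37  0.13  1.52 -0.44  1.47 -2.59]
-1 0 None [-0.07 -0.24 -0.45  2.22  0.82  0.32  0.48]
   cradle 1 [-0.73  0.8   1.36  1.86 -0.84  1.22 -2.44] [-0.79  0.49  1.37  1.69 -0.49  1.37 -2.69]
   cradle -1 [ 0.71  0.4  -0.4   1.78  0.18  1.    0.03] [ 0.71  0.26 -0.4   1.6   0.1   1.3   0.09]
-1 
[... 1604 characters left out ...]
 0.48  0.29 -0.6   1.65  0.5   1.4  -0.44]
  fin 15 20 None None
  fin 15 40 None None
  fin 15 0 None None
  fin 22 20 None None
  fin 22 40 None None
  fin 22 0 None None
2nd -1 -30 1 [ 0.6   0.56  0.12  1.63 -0.55  1.27 -2.39] [ 0.57  0.41  0.16  1.5  -0.51  1.52 -2.53]
2nd -1 -30 -1 [ 0.35  0.53 -0.6   1.79  0.8   1.28 -0.81] [ 0.42  0.35 -0.67  1.65  0.68  1.51 -0.61]
  fin 15 20 None None
  fin 15 40 None None
  fin 15 0 None None
  fin 22 20 [ 0.97 -0.16 -1.29  2.27 -0.52  0.28 -1.13] None
  fin 22 40 [ 0.72 -0.01 -0.93  2.24 -0.8   0.43 -0.43] [ 0.27 -0.21 -0.43  2.06 -0.59  0.76 -0.72]
  fin 22 0 [ 0.54 -0.01 -1.14  2.24  0.82  0.48 -2.83] [-0.12 -0.21 -0.43  2.06  0.38  0.74 -2.35]
```

```bash
python3 - <<'E'
from h import *
Z=np.array([0,0,1.])
lo=np.array([-2.95,-.25,-1.52,.18,-1.44,.02,-3.01]);hi=np.array([2.95,2.06,1.56,2.33,4.58,2.06,3.01])
mg=lambda q:-9 if q is None else min((q-lo).min(),(hi-q).min())
out=[]
for k in(-25,-30,-35,-40):
  for th in(12,18,24):
    for a in range(-180,180,15):
      h=np.array([np.cos(np.radians(a)),np.sin(np.radians(a)),0]);w=np.sin(np.radians(th))*h+np.cos(np.radians(th))*Z
      bt=crock+[0,0,.014]-.022*h
      q=[ik(pose(-w,-h,k,-1,bt+dz*Z,.13)) for dz in(0,.07,.14)]
      m=min(map(mg,q))
      if m>.05: out.append((m,k,th,a,q[0].round(2),q[2].round(2)))
for o in sorted(out,key=lambda o:-o[0])[:25]:print(*o)
E
```

```text
0.6015005375151268 -30 12 105 [ 0.62  0.55 -0.69  1.73 -0.5   1.23  0.46] [ 0.7   0.41 -0.79  1.59 -0.53  1.46  0.3 ]
0.5954063790603221 -25 12 105 [ 0.64  0.61 -0.68  1.72 -0.54  1.26  0.52] [ 0.73  0.46 -0.81  1.59 -0.57  1.46  0.34]
0.5950441116866056 -35 12 105 [ 0.6   0.51 -0.71  1.73 -0.44  1.21  0.4 ] [ 0.67  0.37 -0.79  1.58 -0.48  1.45  0.26]
0.5897006248517772 -40 12 105 [ 0.59  0.47 -0.74  1.74 -0.37  1.18  0.32] [ 0.65  0.34 -0.8   1.57 -0.42  1.44  0.2 ]
0.5844764171970531 -25 18 105 [ 0.61  0.54 -0.71  1.75 -0.49  1.2   0.44] [ 0.68  0.4  -0.8   1.6  -0.53  1.43  0.29]
0.5796029099747162 -30 18 105 [ 0.6   0.5  -0.73  1.75 -0.43  1.17  0.37] [ 0.66  0.36 -0.81  1.59 -0.47  1.42  0.24]
0.5766767652416902 -35 18 105 [ 0.59  0.47 -0.77  1.75 -0.35  1.15  0.28] [ 0.64  0.33 -0.83  1.58 -0.4   1.41  0.18]
0.5648970533707225 -25 24 105 [ 0.59  0.5  -0.76  1.77 -0.41  1.14  0.34] [ 0.65  0.36 -0.83  1.61 -0.46  1.39  0.21]
0.5635742444543843 -40 24 120 [ 0.53  0.52 -0.92  1.68 -0.04  1.22  0.2 ] [ 0.49  0.36 -0.86  1.49 -0.18  1.5   0.2 ]
0.5634575649141593 -30 24 105 [ 0.58  
[... 1150 characters left out ...]
8640526835 -40 12 120 [ 0.52  0.59 -0.75  1.59 -0.24  1.34  0.41] [ 0.57  0.48 -0.85  1.42 -0.28  1.58  0.29]
0.47009038571169337 -25 18 120 [ 0.53  0.66 -0.73  1.58 -0.34  1.38  0.49] [ 0.6   0.55 -0.86  1.44 -0.37  1.59  0.33]
0.4611040729309901 -35 12 120 [ 0.52  0.63 -0.73  1.57 -0.29  1.38  0.46] [ 0.59  0.53 -0.85  1.42 -0.33  1.6   0.32]
0.4494846109719626 -40 24 135 [ 0.49  0.6  -0.96  1.59  0.06  1.35  0.35] [ 0.51  0.48 -1.01  1.4  -0.03  1.61  0.31]
0.44166873980100396 -30 12 120 [ 0.54  0.68 -0.72  1.55 -0.33  1.41  0.5 ] [ 0.61  0.57 -0.84  1.41 -0.37  1.62  0.35]
0.4388462485574963 -40 12 90 [ 0.65  0.34 -0.73  1.89 -0.52  1.02  0.23] [ 0.72  0.19 -0.77  1.71 -0.55  1.3   0.11]
```

```bash
python3 - <<'E'
from h import *
import cv2
Z=np.array([0,0,1.])
P=pose(d0,Z,30,-1,butt,.038);a=R.from_rotvec(P[1]).as_matrix()[:,2]
print(P,a)
pre=(P[0]-.10*a,P[1])
qp=solve_ik(*pre);print(qp,solve_ik(*P))
move_to([.40,-.15,.34],P[1]);print(get_clock(),get_qpos().round(2))
grip(.05,60)
move_to(*pre);print(get_clock(),get_qpos().round(2))
for c in("scene","top"):
    im=read_camera(c);cv2.imwrite(f"pics/pre_{c}.png",cv2.resize(im[120:260,130:380,::-1],(800,448),interpolation=cv2.INTER_CUBIC))
E
```

```text
(array([0.54832642, 0.18682612, 0.12729642]), array([-0.19260355,  2.68695813,  0.04393524])) [ 0.42922545  0.06185233 -0.90107702]
[ 0.57993886 -0.18068913 -0.96105908  1.99253498 -0.0477849   0.81769424
  1.33271918] [ 0.35118104  0.1101634  -0.86012734  2.03321216  0.39038747  0.64393525
  0.95839153]Traceback (most recent call last):
  File "<stdin>", line 8, in <module>
plant.PlanningError: the arm cannot take that pose within its joint ranges
```

```bash
python3 - <<'E'
from h import *
import cv2
Z=np.array([0,0,1.])
P=pose(d0,Z,30,-1,butt,.038);a=R.from_rotvec(P[1]).as_matrix()[:,2]
pre=(P[0]-.10*a,P[1])
move_to([.45,-.25,.30],[np.pi*np.cos(.2),-np.pi*np.sin(.2),0]);print(get_clock(),get_qpos().round(2))
grip(.05,60)
move_to(*pre);print(get_clock(),get_qpos().round(2))
for c in("scene","top"):
    im=read_camera(c);cv2.imwrite(f"pics/pre_{c}.png",cv2.resize(im[120:260,130:380,::-1],(800,448),interpolation=cv2.INTER_CUBIC))
E
```

```text
3.775 [ 0.62  0.13 -0.19  1.5   0.02  1.52 -1.55]
6.3333 [-1.26 -0.22  0.65  2.05  0.42  0.9   0.92]
```

View pics/pre_scene.png

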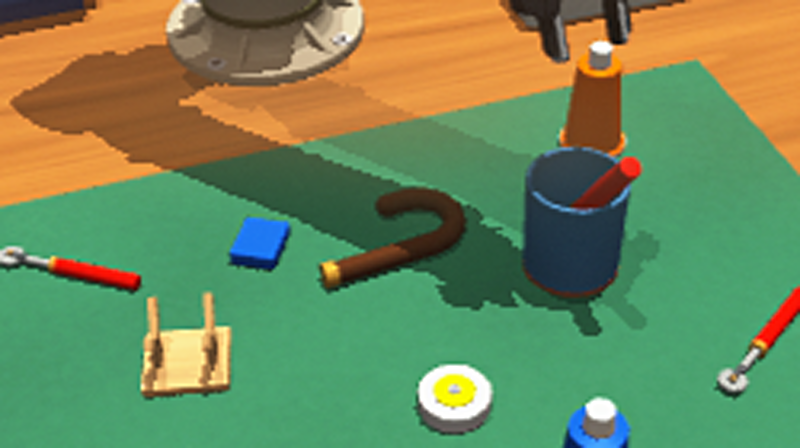

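View pics/pre_top.png

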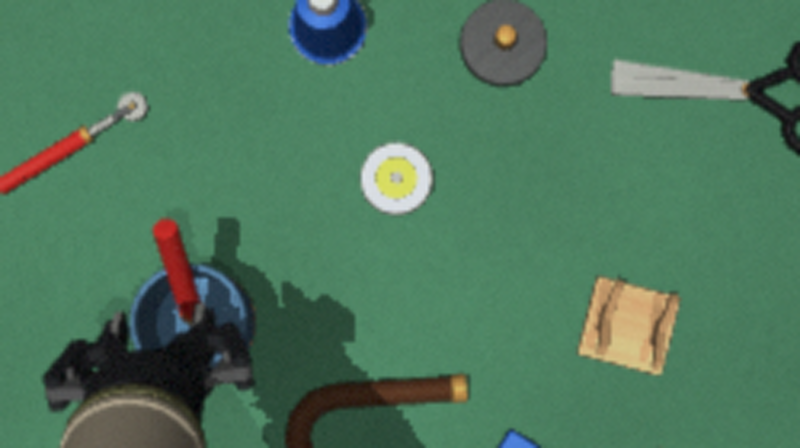

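```bash
python3 - <<'E'
from h import *
import cv2
Z=np.array([0,0,1.])
P=pose(d0,Z,30,-1,butt,.038)
move_linear(P[0],vel=.08);print(get_clock(),get_qpos().round(2),get_contact_force())
for c in("scene","top"):
    im=read_camera(c);cv2.imwrite(f"pics/at_{c}.png",cv2.resize(im[140:250,150:350,::-1],(800,440),interpolation=cv2.INTER_CUBIC))
E
```

```text
7.8333 [-1.26  0.03  0.81  2.09  0.2   0.61  1.12] [ 0.44194975 -0.55696157  1.25957279]
```

View pics/at_scene.png

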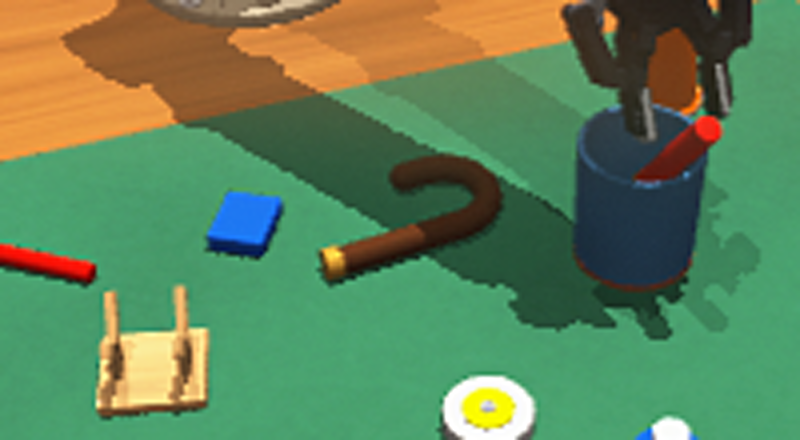

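View pics/at_top.png

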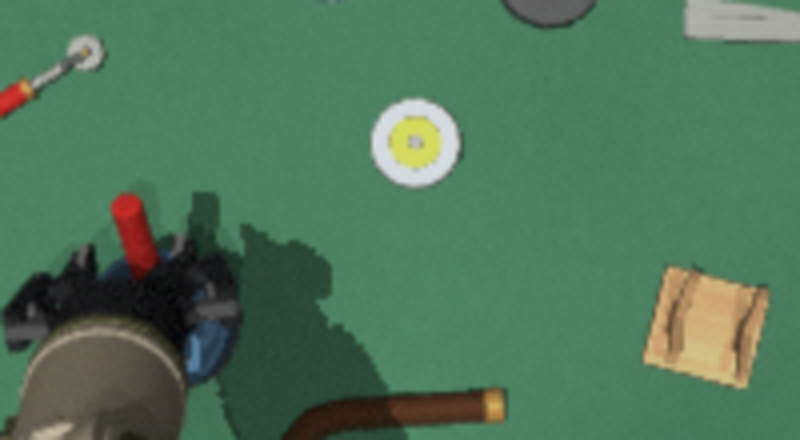

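```bash
python3 - <<'E'
from h import *
p=get_eef_pos();M=R.from_rotvec(get_eef_rot()).as_matrix();print(p,get_opening(),M[:,2])
tip=p+.008*M[:,2]
for sgn in(-1,0,1):
  for c in("scene","top"): print(c,sgn,(proj(c,tip+sgn*.03*M[:,1])-[150,140])*4)
print((proj("scene",butt-.038*d0)-[150,140])*4)
E
```

```text
[0.54843628 0.18704769 0.12774132] 0.050411577638662136 [ 0.42963055  0.0626303  -0.90083019]
scene -1 [651.37586656 184.71755619]
top -1 [185.85055511 225.75183321]
scene 0 [688.81962536 171.4265238 ]
top 0 [138.62468048 231.01907445]
scene 1 [725.62924199 158.36058644]
top 1 [ 91.31972339 236.29513599]
[683.95543223 145.75928061]
```

```bash
python3 - <<'E'
from h import *
import cv2
o=[]
for c,(x,y) in(("scene",(285,135)),("top",(145,175))):
    im=read_camera(c)[y:y+60,x:x+60,::-1].copy()
    im=cv2.resize(im,(400,400),interpolation=cv2.INTER_CUBIC)
    o.append(np.clip(im.astype(float)*1.7,0,255).astype(np.uint8))
cv2.imwrite("pics/tips.png",np.hstack(o))
E
```

```text
(no output)
```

View pics/tips.png

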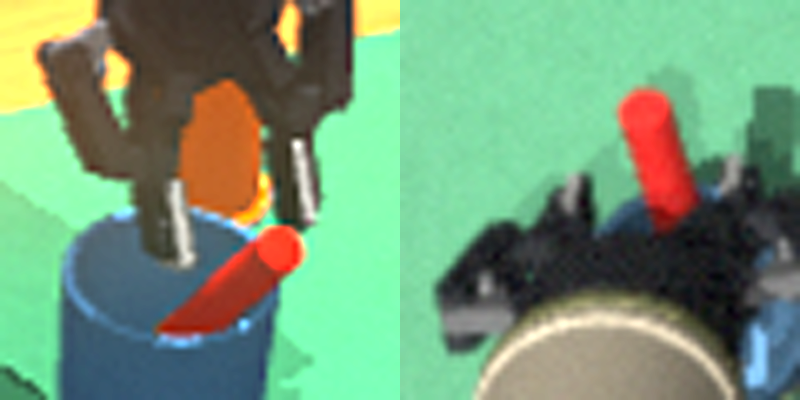

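```bash
python3 - <<'E'
from h import *
p=get_eef_pos();M=R.from_rotvec(get_eef_rot()).as_matrix()
for o in([("scene",np.array([312.,174.7])),("top",np.array([195.2,199.]))],[("scene",np.array([330.7,168.])),("top",np.array([171.2,202.]))],[("scene",np.array([321.4,171.4])),("top",np.array([183.2,200.5]))]):
    x,r=tri(o);print(x,r.round(2),"in tool frame",M.T@(x-p))
print("handle pts in tool frame",M.T@(butt-.038*d0-p),M.T@(butt-p))
E
```

```text
[0.5476481  0.15662117 0.15444813] [ 0.05 -0.    0.04  0.02] in tool frame [-0.00707964 -0.02991525 -0.02637336]
[0.53849237 0.21539325 0.1548898 ] [-0.07  0.01 -0.06 -0.03] in tool frame [-0.00664761  0.02956215 -0.02703051]
[0.54305609 0.18602583 0.15438969] [ 0.02 -0.    0.01  0.01] in tool frame [-0.00673218 -0.00015628 -0.02645525]
handle pts in tool frame [ 0.00022058 -0.00012665 -0.01073344] [-0.03269658 -0.00010887 -0.02971924]
```

```bash
python3 - <<'E'
from h import *
M=R.from_rotvec(get_eef_rot()).as_matrix()
P=pose(d0,np.array([0,0,1.]),30,-1,butt,.038);pp=P[0]-.1*M[:,2]
for o in([("scene",np.array([305,137.])),("top",np.array([194,215.5]))],[("scene",np.array([323.7,131.5])),("top",np.array([166.9,219.4]))]):
    x,r=tri(o);print(x,r.round(2),"tool frame",M.T@(x-pp))
print("qpos check",get_qpos(), get_eef_pos(), solve_ik(get_eef_pos(),get_eef_rot()))
E
```

```text
[0.50520822 0.14720149 0.24968928] [-0.33  0.02 -0.27 -0.11] tool frame [-0.00959167 -0.032989   -0.0312594 ]
[0.49409648 0.2072829  0.24649238] [ 0.32 -0.03  0.25  0.11] tool frame [-0.00600412  0.02806121 -0.02939692]
qpos check [-1.2580543   0.03058012  0.80611921  2.09145331  0.19632215  0.60870103
  1.11954453] [0.54839383 0.18697026 0.12763444] [-1.25810194  0.03057991  0.80616886  2.0914546   0.19631936  0.60870051
  1.11954826]
```

```bash
python3 - <<'E'
from h import *
import cv2
M=R.from_rotvec(get_eef_rot()).as_matrix();f0=get_contact_force()
move_linear(get_eef_pos()+.02*M[:,2],vel=.05);print(get_clock(),get_contact_force()-f0,get_eef_pos())
o=[]
for c,(x,y) in(("scene",(285,135)),("top",(145,175))):
    im=read_camera(c)[y:y+60,x:x+60,::-1].copy()
    im=cv2.resize(im,(400,400),interpolation=cv2.INTER_CUBIC)
    o.append(np.clip(im.astype(float)*1.7,0,255).astype(np.uint8))
cv2.imwrite("pics/tips2.png",np.hstack(o))
E
```

```text
8.575 [ 0.13424646 -0.28978223 -0.34819583] [0.55700882 0.18799086 0.10955085]
```

View pics/tips2.png

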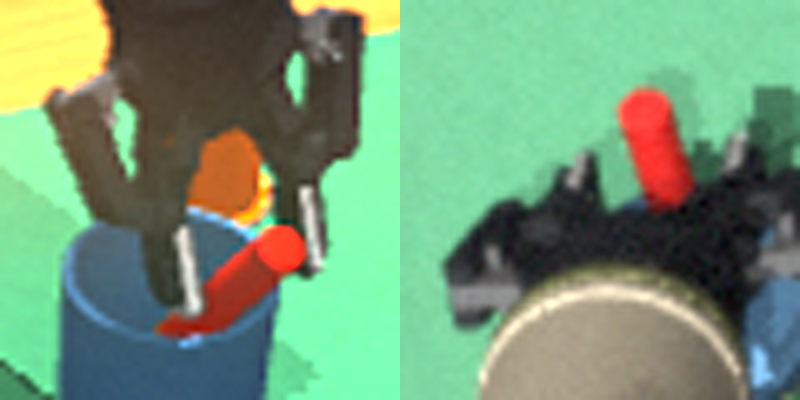

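```bash
python3 - <<'E'
from h import *
import cv2
M=R.from_rotvec(get_eef_rot()).as_matrix();f0=get_contact_force()
move_linear(get_eef_pos()+.005*M[:,2],vel=.05);print(get_clock(),get_contact_force()-f0)
grip(.0,60);print(get_clock(),get_opening(),get_contact_force()-f0)
o=[]
for c,(x,y) in(("scene",(285,135)),("top",(145,175))):
    im=read_camera(c)[y:y+60,x:x+60,::-1].copy()
    im=cv2.resize(im,(400,400),interpolation=cv2.INTER_CUBIC)
    o.append(np.clip(im.astype(float)*1.7,0,255).astype(np.uint8))
cv2.imwrite("pics/tips3.png",np.hstack(o))
E
```

```text
8.925 [ 0.43146242  1.20068075 -0.94033811]
9.3167 0.018324490178063278 [0.0905921  0.95359264 0.20816   ]
```

View pics/tips3.png

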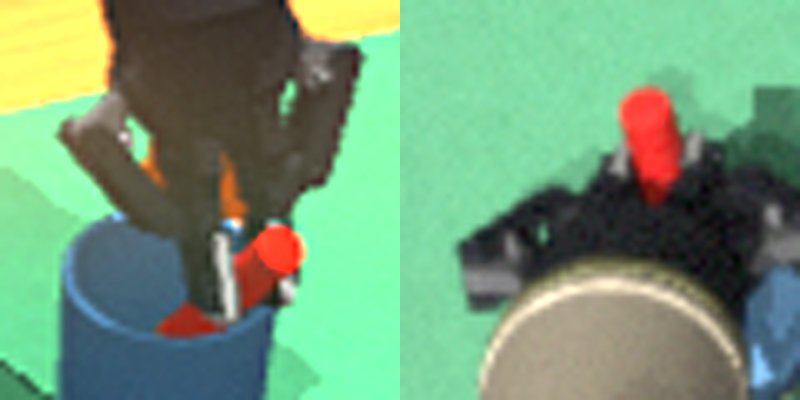

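```bash
python3 - <<'E'
from h import *
import cv2
grip(.0,90);print(get_opening())
p=get_eef_pos();f0=get_contact_force()
move_linear(p+.06*d0,vel=.08);print(get_clock(),get_contact_force()-f0,get_opening())
move_linear(get_eef_pos()+[0,0,.14],vel=.12);print(get_clock(),get_contact_force()-f0,get_opening(),get_eef_pos(),get_qpos().round(2))
for c in("scene","top"):
    im=read_camera(c);np.save(f"{c}1.npy",im);cv2.imwrite(f"pics/up_{c}.png",cv2.resize(im[80:250,110:380,::-1],(800,504),interpolation=cv2.INTER_CUBIC))
E
```

```text
0.01745658115464718
10.5333 [-0.29105669 -1.10157444 -1.88980674] 0.01720133534823583
11.8417 [-0.23000187 -0.39760171 -2.88674672] 0.01718657232330647 [0.59193947 0.19310516 0.29353759] [-1.25 -0.03  0.8   1.74  0.18  0.99  1.2 ]
```

View pics/up_scene.png

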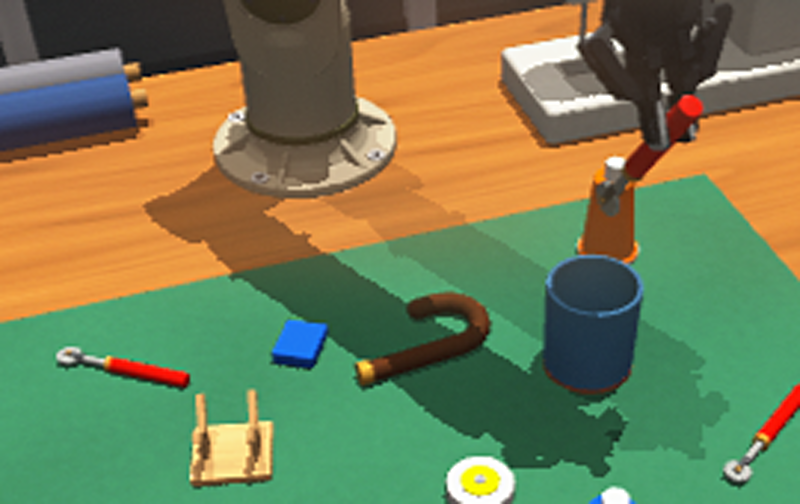

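View pics/up_top.png

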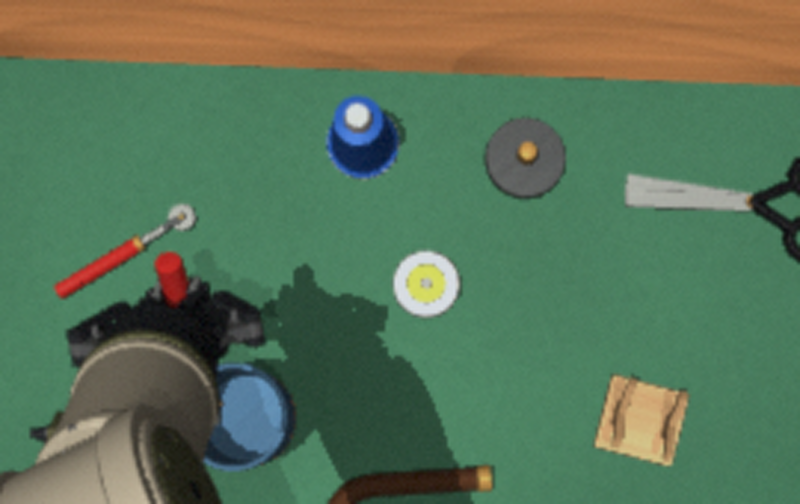

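```bash
python3 - <<'E'
from h import *
import cv2
o=[]
for c,(x,y) in(("scene",(305,95)),("top",(145,150))):
    im=np.load(f"{c}1.npy")[y:y+50,x:x+50,::-1]
    o.append(cv2.resize(im,(400,400),interpolation=cv2.INTER_CUBIC))
cv2.imwrite("pics/up2.png",np.hstack(o))
b=butt+.06*d0+[0,0,.14]
print(b,b-.19*d0,(proj("scene",b)-[305,95]+.5)*8,(proj("top",b)-[145,150]+.5)*8+[400,0],(proj("scene",b-.19*d0)-[305,95]+.5)*8)
E
```

```text
[0.59826588 0.19402251 0.3581659 ] [0.49229059 0.17875123 0.20120722] [307.2826353  161.68089802] [574.05184122 148.59438068] [ 64.16085872 422.46816086]
```

View pics/up2.png

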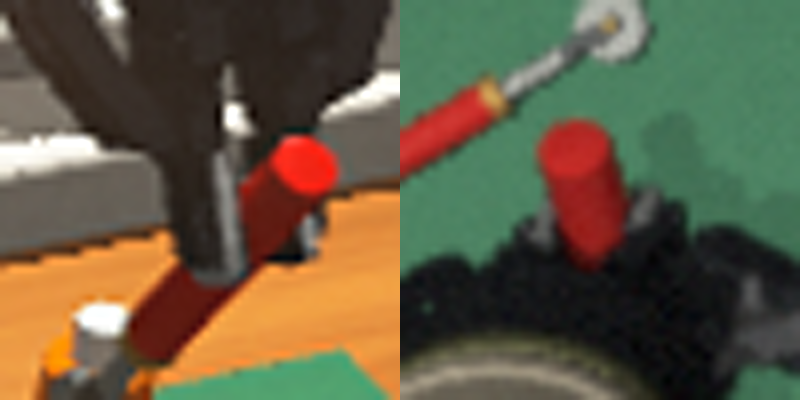

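```bash
cat >> h.py <<'E'
Z=np.array([0,0,1.])
u_c=-np.array([np.cos(uc),np.sin(uc),0])   # wheel->handle direction when laid in cradle
E
python3 - <<'E'
from h import *
import json
b=butt+.06*d0+[0,0,.14]
M=R.from_rotvec(get_eef_rot()).as_matrix();p=get_eef_pos()
bt=M.T@(b-p);dt=M.T@d0;print(bt,dt)
json.dump([bt.tolist(),dt.tolist()],open("g1.json","w"))
r=rot(u_c,np.radians(30),-1)(Z);M2=r.as_matrix();print(M2@dt,u_c)
for dz in(.16,.10,.0):
    bd=seat+.0855*u_c+dz*Z
    t=bd-M2@bt;print(t,solve_ik(t,r.as_rotvec()))
E
```

```text
[-3.36680344e-02 -3.15854895e-05 -5.54834815e-02] [-8.65426997e-01 -5.86798764e-04 -5.01034698e-01]
[-0.21019214 -0.97765937  0.00119528] [-0.20961856 -0.97778324 -0.        ]
[ 0.49953561 -0.21847209  0.17878391] [-0.08383317  0.64783856  1.13118566  1.56059545 -0.91505432  1.73888478
  0.92459932]
[ 0.49953561 -0.21847209  0.11878391] [-0.13783249  0.84810894  1.2831832   1.62694586 -1.08456172  1.78125118
  1.07657125]
[ 0.49953561 -0.21847209  0.01878391] [-0.08517697  0.93764725  1.15265716  1.69477111 -1.15132803  1.63955859
  1.16096427]
```

```bash
python3 - <<'E'
from h import *
import json,cv2
bt,dt=map(np.array,json.load(open("g1.json")))
move_j([.95,.4,-.4,1.5,-.26,1.43,.41]);print(get_clock(),get_eef_pos(),get_opening())
r=rot(u_c,np.radians(30),-1)(Z);M2=r.as_matrix()
bd=seat+.0855*u_c+.12*Z
move_to(bd-M2@bt,r.as_rotvec());print(get_clock(),get_eef_pos(),get_qpos().round(2))
for c in("scene","top"):
    im=read_camera(c);np.save(f"{c}2.npy",im)
    print(c,"butt",proj(c,bd).round(1),"junction",proj(c,bd-.115*u_c).round(1),"tip",proj(c,bd-.19*u_c).round(1))
    q=proj(c,seat).astype(int);x,y=q[0]-40,q[1]-55
    print(c,x,y);cv2.imwrite(f"pics/cr_{c}.png",cv2.resize(im[y:y+80,x:x+90,::-1],None,fx=8,fy=8,interpolation=cv2.INTER_CUBIC))
E
```

```text
14.3917 [ 0.49666695 -0.23175303  0.19047998] 0.017252673814513217
14.725 [ 0.49862699 -0.21769533  0.13789579] [ 0.97  0.48 -0.41  1.56 -0.31  1.36  0.47]
scene butt [145.3 191.6] junction [191.2 187.9] tip [220.7 185.4]
scene 145 166
top butt [369.9 228.6] junction [324.4 217.4] tip [294.6 210. ]
top 288 165
```

View pics/cr_scene.png

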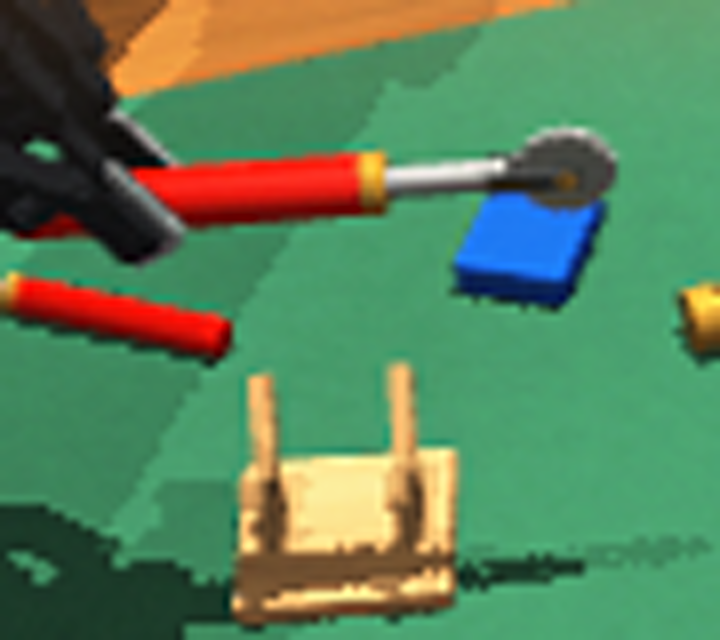

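View pics/cr_top.png

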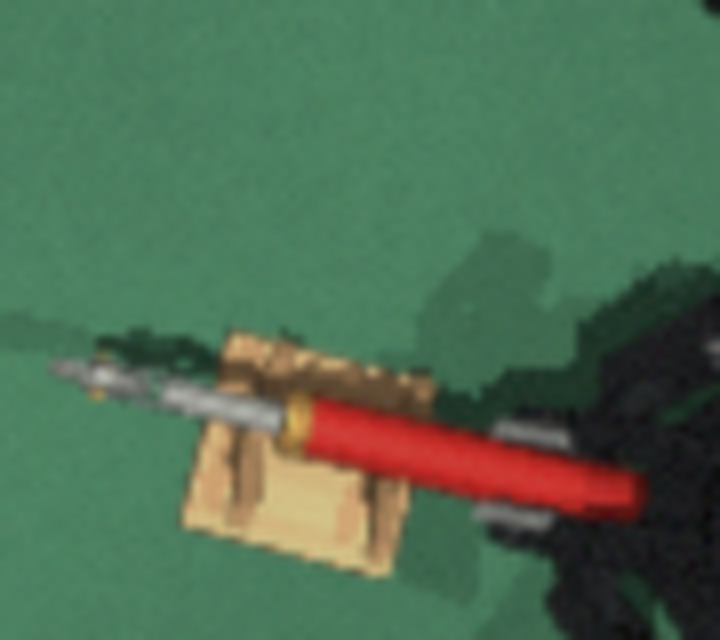

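```bash
python3 - <<'E'
from h import *
c8=lambda c,x,y:(c,np.array([(x+.5)/8-.5,(y+.5)/8-.5])+{"scene":(145,166),"top":(288,165)}[c])
tip,r1=tri([c8("scene",615,163),c8("top",50,367)]);j,r2=tri([c8("scene",386,182),c8("top",285,422)])
bd=seat+.0855*u_c+.12*Z
b,r3=tri([c8("top",643,492),("scene",np.array([145.3,191.6]))])
print(tip,r1.round(2),"exp",bd-.19*u_c);print(j,r2.round(2),"exp",bd-.115*u_c)
d=j-tip;print(np.linalg.norm(d),np.degrees(np.arctan2(d[1],d[0])),np.degrees(np.arcsin(d[2]/np.linalg.norm(d))),"want",np.degrees(np.arctan2(u_c[1],u_c[0])))
print("butt top ray at z .175", ray(*c8("top",643,492),.175),bd)
from scipy.optimize import least_squares
obs=[(190,c8("scene",615,163)),(190,c8("top",50,367)),(115,c8("scene",388,182)),(115,c8("top",283,421)),(0,c8("top",645,491))]
def f(p):
    d=np.array([np.cos(p[3])*np.cos(p[4]),np.cos(p[4])*np.sin(p[3]),np.sin(p[4])]);return np.concatenate([proj(c,p[:3]-d*s/1000)-uv for s,(c,uv) in obs])
s=least_squares(f,[*bd,-1.78,0]);print(s.x,bd,np.degrees(s.x[3:]),s.fun.round(2))
E
```

```text
[ 0.52650048 -0.08652689  0.16703561] [-0.04  0.   -0.03 -0.01] exp [ 0.52740514 -0.08832165  0.17      ]
[ 0.51194311 -0.15845456  0.16775313] [-0.28 -0.   -0.26 -0.06] exp [ 0.51168375 -0.16165539  0.17      ]
0.07338951919114986 -101.44148994024819 0.5601823106862621 want -102.10000000000001
butt top ray at z .175 [ 0.49362683 -0.26802044  0.175     ] [ 0.48757761 -0.27410047  0.17      ]
[ 0.49310985 -0.27205332  0.16581588 -1.74555075 -0.00971656] [ 0.48757761 -0.27410047  0.17      ] [-100.01269112   -0.55671764] [ 0.51 -0.4  -0.65  0.11 -0.53  0.55  0.1  -0.4   0.49  0.39]
```

```bash
python3 - <<'E'
from h import *
import cv2
p=get_eef_pos()+np.array([-.0025,-.0025,.003]);f0=get_contact_force()
move_linear(p-[0,0,.105],vel=.08);print(get_clock(),get_contact_force()-f0)
z=.105
while z<.128:
    z+=.003; move_linear(p-[0,0,z],vel=.03);f=get_contact_force()-f0;print(round(z,3),f.round(2))
    if f[2]>4: break
print(get_clock(),get_opening())
for c in("scene","top"):
    im=read_camera(c);np.save(f"{c}3.npy",im);x,y=(145,166) if c=="scene" else(288,165)
    cv2.imwrite(f"pics/l_{c}.png",cv2.resize(im[y:y+85,x:x+95,::-1],None,fx=7,fy=7,interpolation=cv2.INTER_CUBIC))
E
```

```text
16.225 [ 0.44783137 -0.54672383  0.44974721]
0.108 [-0.1   0.38 -0.37]
0.111 [ 0.49  0.14 -0.06]
0.114 [-0.    0.39  0.47]
0.117 [ 0.12 -0.29  0.22]
0.12 [ 1.15 -0.3   0.34]
0.123 [-1.72 -1.5   8.77]
17.725 0.017058860113658893
```

View pics/l_scene.png

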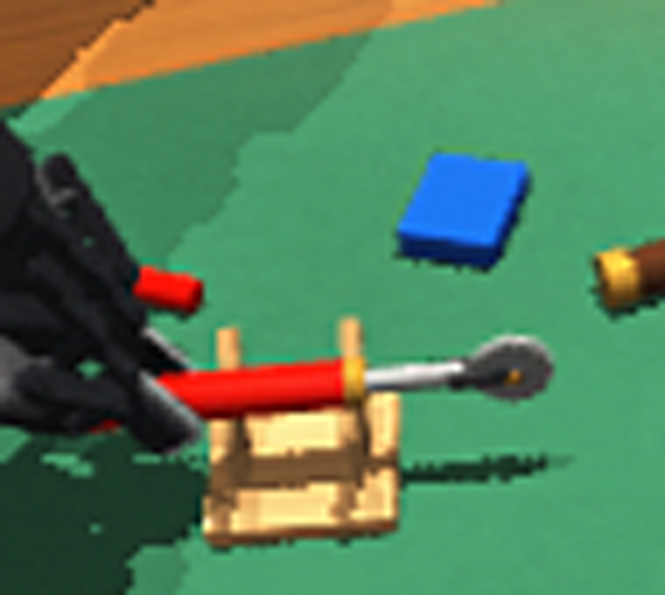

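View pics/l_top.png

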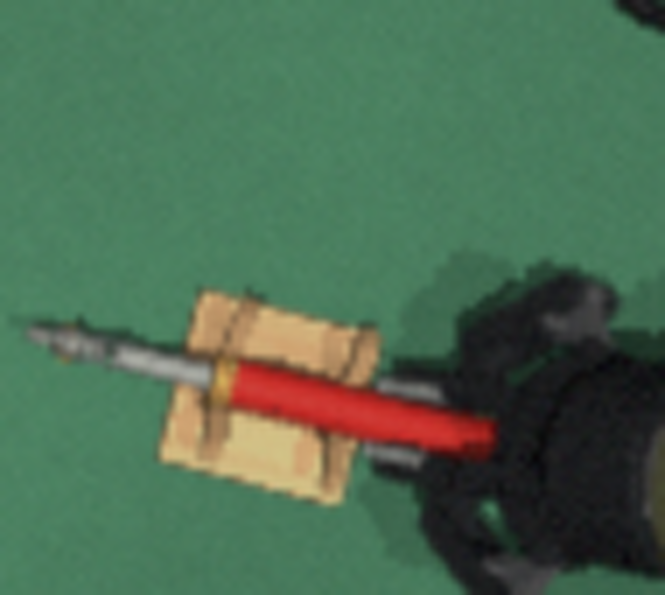

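```bash
python3 - <<'E'
from h import *
import cv2
M=R.from_rotvec(get_eef_rot()).as_matrix()
grip(.03,40);print(get_clock(),get_opening(),get_contact_force())
grip(.06)
move_linear(get_eef_pos()-.10*M[:,2],vel=.15)
move_linear(get_eef_pos()+np.array([-.02,-.06,.05]),vel=.2)
print(get_clock())
for c in("scene","top"):
    im=read_camera(c);np.save(f"{c}4.npy",im);x,y=(145,166) if c=="scene" else(288,165)
    cv2.imwrite(f"pics/r_{c}.png",cv2.resize(im[y:y+80,x:x+90,::-1],None,fx=8,fy=8,interpolation=cv2.INTER_CUBIC))
E
```

```text
18.1083 0.030091806001367807 [ 0.43087792  0.45995953 -0.68813946]
19.875
```

View pics/r_scene.png

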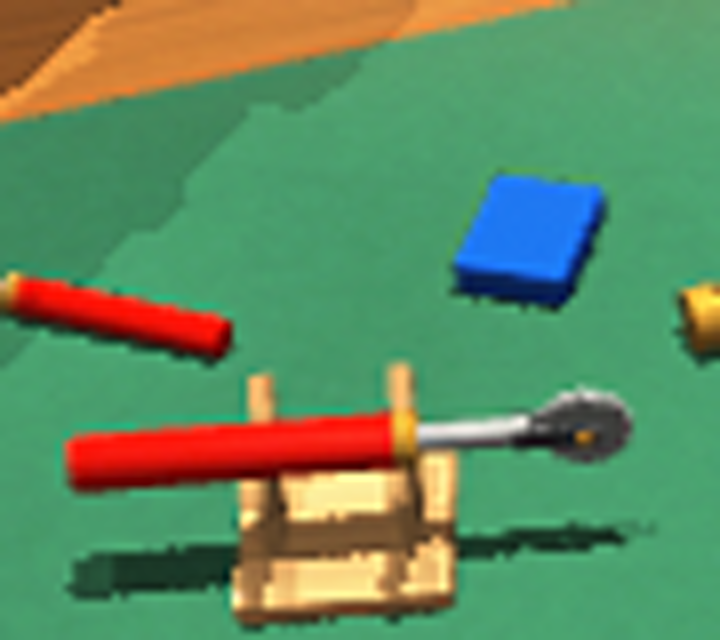

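View pics/r_top.png

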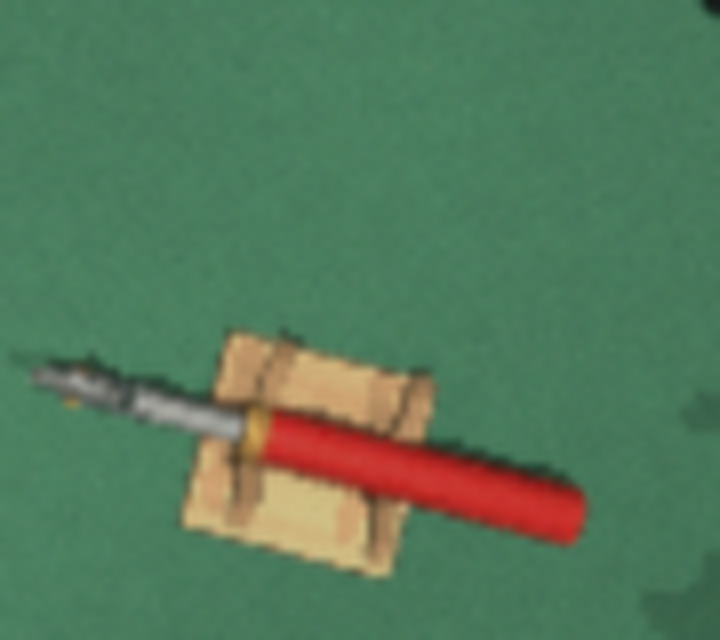

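```bash
python3 - <<'E'
from h import *
c8=lambda c,x,y:(c,np.array([(x+.5)/8-.5,(y+.5)/8-.5])+{"scene":(145,166),"top":(288,165)}[c])
obs=[(190,c8("scene",632,423)),(190,c8("top",32,375)),(115,c8("scene",417,436)),(115,c8("top",243,424)),(0,c8("top",582,513)),(0,c8("scene",70,464))]
def f(p):
    d=np.array([np.cos(p[3])*np.cos(p[4]),np.cos(p[4])*np.sin(p[3]),np.sin(p[4])]);return np.concatenate([proj(c,p[:3]-d*s/1000)-uv for s,(c,uv) in obs])
s=least_squares(f,[.48,-.27,.05,-1.78,0]);p=s.x;print(p,np.degrees(p[3:]),s.fun.round(2))
d=np.array([np.cos(p[3])*np.cos(p[4]),np.cos(p[4])*np.sin(p[3]),np.sin(p[4])])
print("seat along axis s",(p[:3]-seat)@d, p[:3]-d*.0855)
E
```

```text
[ 0.48788506 -0.27531077  0.0554505  -1.78577804  0.01789737] [-102.31754509    1.02544379] [ 0.18 -0.09 -0.21 -0.19 -0.44  0.25  0.51  0.45 -0.27 -0.28  0.27 -0.19]
seat along axis s 0.08669991001401368 [ 0.50612181 -0.19179233  0.05392036]
```

```bash
cat >> h.py <<'E'
def pose2(d,n,k,sgn,bt,s,e=.034):
    r=rot(d,np.radians(k),sgn)(np.asarray(n,float));G=bt-s*d
    return G+e*r.as_matrix()[:,2],r.as_rotvec()
bL=np.array([.4879,-.2753,.0525]);dL=np.array([np.cos(np.radians(-102.2)),np.sin(np.radians(-102.2)),0])
E
python3 - <<'E'
from h import *
import cv2
g=pose2(dL,Z,-20,-1,bL,.134);print(g[0])
for dz in(.14,0):print(np.round(solve_ik(g[0]+dz*Z,g[1]),2),get_qpos().round(2))
for th in(18,24,28):
  for a in(90,105,120):
    h=np.array([np.cos(np.radians(a)),np.sin(np.radians(a)),0]);w=np.sin(np.radians(th))*h+np.cos(np.radians(th))*Z
    bt=crock+[0,0,.014]-.022*h
    q=[ik(pose2(-w,-h,-20,-1,bt+dz*Z,.134)) for dz in(0,.14)]
    print(th,a,*[None if x is None else x.round(2) for x in q])
im=read_camera("top");cv2.imwrite("pics/mid.png",cv2.resize(im[:,:,::-1],(800,600)))
a,b=im[190:250,155:225,::-1],read_camera("scene")[155:225,280:350,::-1]
cv2.imwrite("pics/crk.png",np.hstack([cv2.resize(a,(400,343),interpolation=cv2.INTER_CUBIC),cv2.resize(b,(343,343),interpolation=cv2.INTER_CUBIC)]))
E
```

```text
[ 0.51376009 -0.15569233  0.02055045]
[ 0.59  0.34 -0.73  1.68  0.57  1.37 -0.5 ] [ 1.06  0.57 -0.35  1.37 -0.26  1.51  0.58]
[ 0.35  0.45 -0.44  1.82  0.6   1.09 -0.6 ] [ 1.06  0.57 -0.35  1.37 -0.26  1.51  0.58]
18 90 [ 0.7   0.49 -0.74  1.93 -0.72  0.99  0.48] [ 0.75  0.27 -0.76  1.81 -0.77  1.25  0.3 ]
18 105 [ 0.63  0.61 -0.74  1.76 -0.53  1.18  0.48] [ 0.67  0.43 -0.77  1.65 -0.6   1.41  0.34]
18 120 [ 0.54  0.72 -0.74  1.6  -0.37  1.37  0.52] [ 0.56  0.56 -0.78  1.48 -0.46  1.58  0.4 ]
24 90 [ 0.64  0.44 -0.74  1.93 -0.65  0.94  0.36] [ 0.69  0.24 -0.78  1.79 -0.68  1.21  0.2 ]
24 105 [ 0.58  0.55 -0.74  1.79 -0.48  1.12  0.41] [ 0.63  0.38 -0.79  1.65 -0.54  1.36  0.28]
24 120 [ 0.51  0.66 -0.76  1.64 -0.33  1.3   0.47] [ 0.55  0.5  -0.81  1.51 -0.41  1.53  0.35]
28 90 [ 0.59  0.42 -0.75  1.93 -0.58  0.91  0.27] [ 0.66  0.23 -0.79  1.78 -0.62  1.18  0.12]
28 105 [ 0.54  0.52 -0.74  1.8  -0.44  1.08  0.35] [ 0.6   0.35 -0.79  1.66 -0.5   1.34  0.23]
28 120 [ 0.49  0.62 -0.76  1.67 -0.3   1.25  0.43] [ 0.53  0.47 -0.83  1.53 -0.37  1.49  0.32]
```

View pics/crk.png

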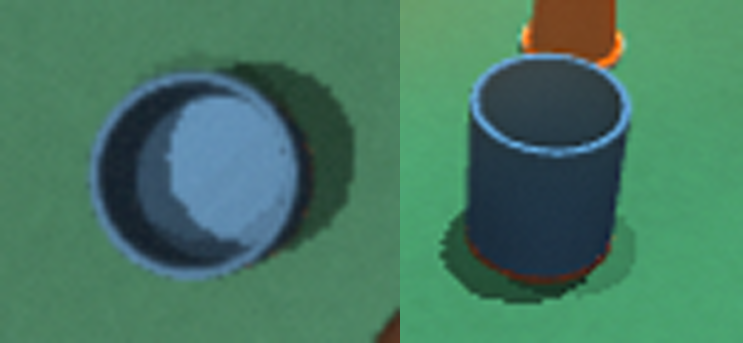

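View pics/mid.png

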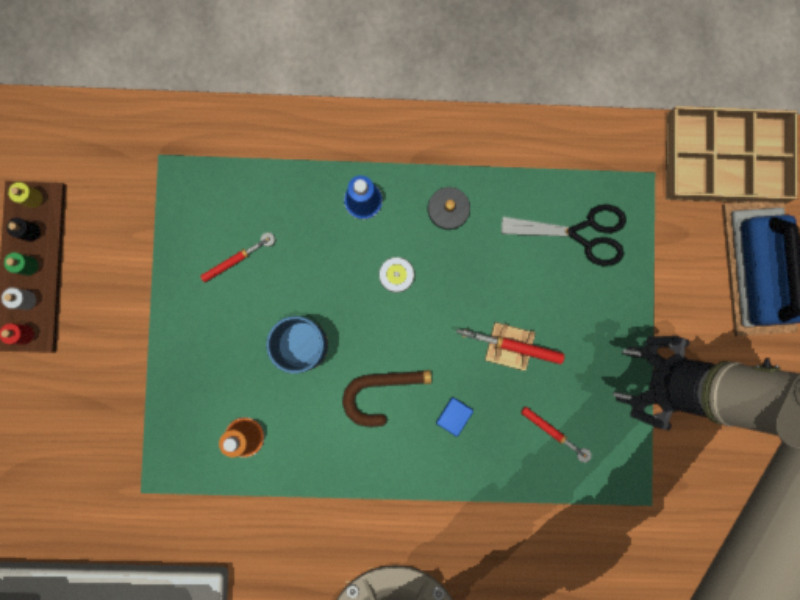

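```bash
python3 - <<'E'
from h import *
import cv2
g=pose2(dL,Z,-20,-1,bL,.134);a=R.from_rotvec(g[1]).as_matrix()[:,2]
grip(.045,60)
move_to(g[0]+.17*Z,g[1]);print(get_clock(),get_qpos().round(2))
move_linear(g[0]-.04*a,vel=.12);print(get_clock(),get_eef_pos())
for c in("scene","top"):
    im=read_camera(c);x,y=(165,166) if c=="scene" else(270,165)
    print(c,[((proj(c,bL-s*dL)-[x,y]+.5)*8).round() for s in(.115,.134,.16)])
    cv2.imwrite(f"pics/g2_{c}.png",np.clip(1.5*cv2.resize(im[y:y+75,x:x+75,::-1],None,fx=8,fy=8,interpolation=cv2.INTER_CUBIC).astype(float),0,255))
E
```

```text
21.3667 [ 0.63  0.32 -0.78  1.64  0.56  1.43 -0.47]
22.625 [ 0.51728369 -0.14240395  0.05897267]
scene [array([254., 440.]), array([310., 435.]), array([386., 429.])]
top [array([391., 429.]), array([336., 415.]), array([261., 396.])][ WARN:0@6.581] global loadsave.cpp:1063 imwrite_ Unsupported depth image for selected encoder is fallbacked to CV_8U.
```

View pics/g2_scene.png

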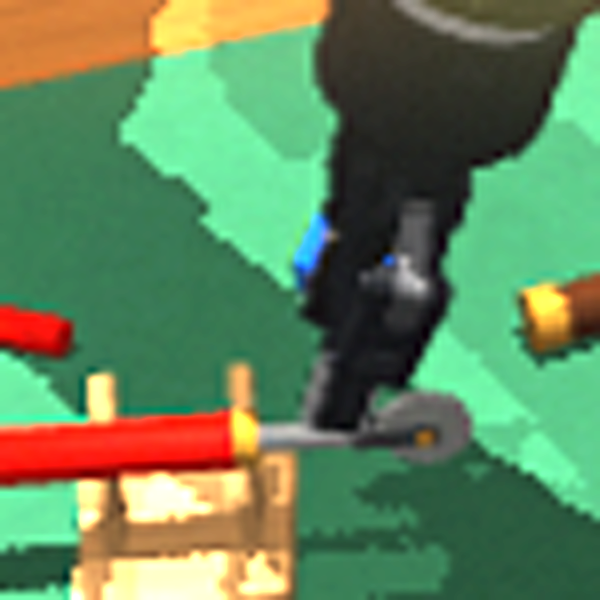

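View pics/g2_top.png

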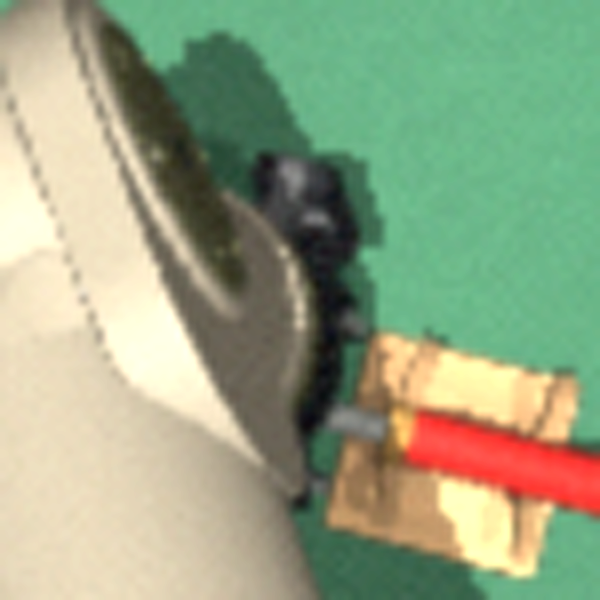

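```bash
python3 - <<'E'
from h import *
import cv2
g=pose2(dL,Z,-20,-1,bL,.134)
f0=get_contact_force()
move_linear(g[0],vel=.06);print(get_clock(),get_contact_force()-f0)
grip(0,50);print(get_opening(),get_contact_force()-f0)
grip(0,90);print(get_opening(),get_contact_force()-f0)
move_linear(get_eef_pos()+.02*Z,vel=.06);print(get_clock(),get_opening(),get_contact_force()-f0)
for c in("scene","top"):
    im=read_camera(c);x,y=(145,156) if c=="scene" else(270,165)
    cv2.imwrite(f"pics/g3_{c}.png",np.clip(1.4*cv2.resize(im[y:y+75,x:x+95,::-1],None,fx=8,fy=8,interpolation=cv2.INTER_CUBIC).astype(float),0,255).astype(np.uint8))
E
```

```text
23.5417 [ 0.03171922 -0.13460697 -0.31432879]
0.008002097855475433 [-4.0040842   1.12547327  4.149598  ]
0.0065100806364469565 [-3.29411953  2.44601406  5.74799706]
24.6667 0.00641008524859769 [ 0.54617491 -0.06650047 -1.59303001]
```

View pics/g3_scene.png

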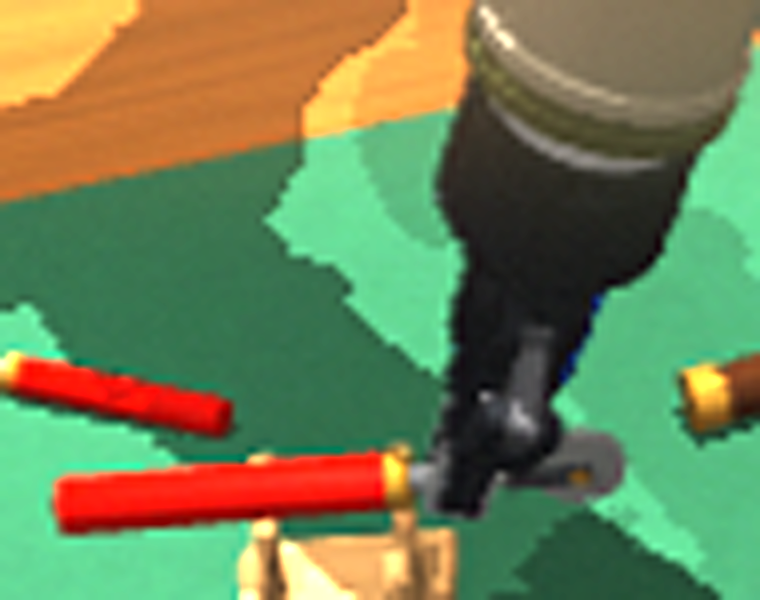

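View pics/g3_top.png

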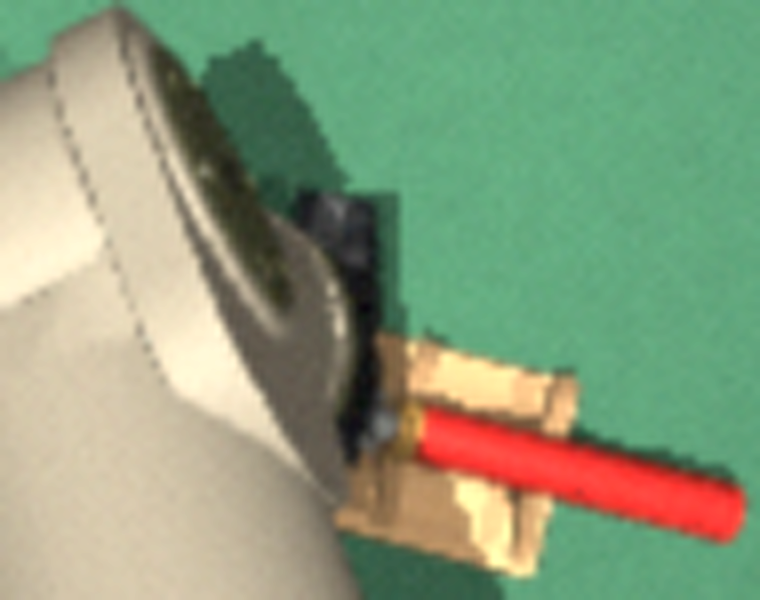

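```bash
python3 - <<'E'
from h import *
import cv2,json
g=pose2(dL,Z,-20,-1,bL,.134);Mg=R.from_rotvec(g[1]).as_matrix()
bt=Mg.T@(bL-g[0]);dt=Mg.T@dL;json.dump([bt.tolist(),dt.tolist()],open("g2.json","w"))
th,a=np.radians(24),np.radians(105)
h=np.array([np.cos(a),np.sin(a),0]);w=np.sin(th)*h+np.cos(th)*Z
r=rot(-w,np.radians(-20),-1)(-h);M=r.as_matrix();print(M@dt,-w)
bf=crock+[0,0,.015]-.020*h
t=bf-M@bt
for o in([0,-.12,.18],[0,0,.17],[0,0,0]): print(solve_ik(t+o,r.as_rotvec()))
move_linear(get_eef_pos()+.15*Z,vel=.15);print(get_clock(),get_opening())
move_to(t+[0,-.12,.18],r.as_rotvec());print(get_clock(),get_opening(),get_contact_force())
b=bf+[0,-.12,.18]
for c in("scene","top"):
    im=read_camera(c);np.save(f"{c}5.npy",im)
    print(c,[proj(c,b+s*w).round(1) for s in(0,.115,.19)])
    cv2.imwrite(f"pics/a_{c}.png",cv2.resize(im[60:260,130:380,::-1],(800,640),interpolation=cv2.INTER_CUBIC)[:600])
E
```

```text
[ 0.10527119 -0.39287743 -0.91354546] [ 0.10527119 -0.39287743 -0.91354546]
[ 1.00816036  0.50045262 -1.09863007  1.53947165 -0.34390965  1.53295908
  0.23070295]
[ 0.88224968  0.51252717 -1.20023776  1.60311648 -0.33699942  1.34481087
  0.07138862]
[ 0.8304364   0.75491037 -1.14204489  1.77693199 -0.14733785  1.05588781
  0.13752191]
25.9167 0.006571486987094017
26.9 0.006714516941850608 [ 0.15511967  0.04552484 -0.86939041]
scene [array([264.3, 161.5]), array([279.6, 121.4]), array([290.4,  92.9])]
top [array([242.3, 219.2]), array([220.2, 223.4]), array([203.2, 226.6])]
```

View pics/a_scene.png

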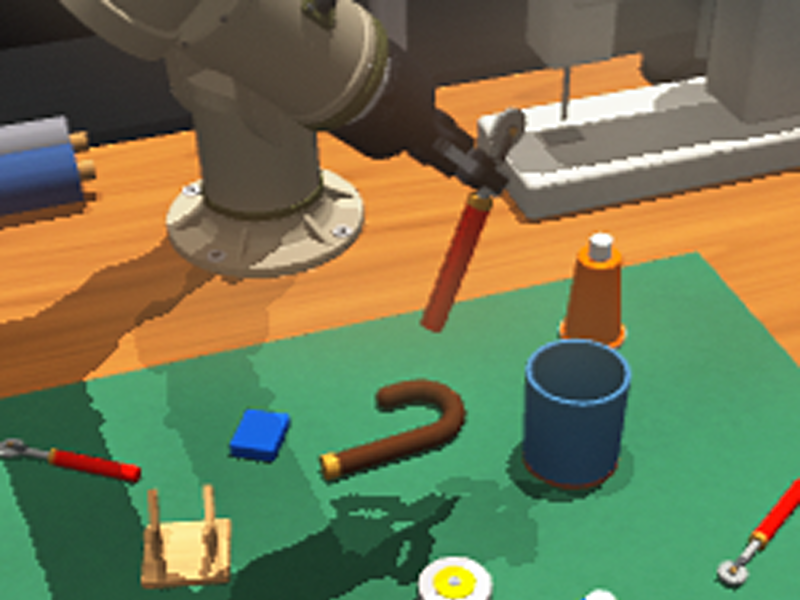

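View pics/a_top.png

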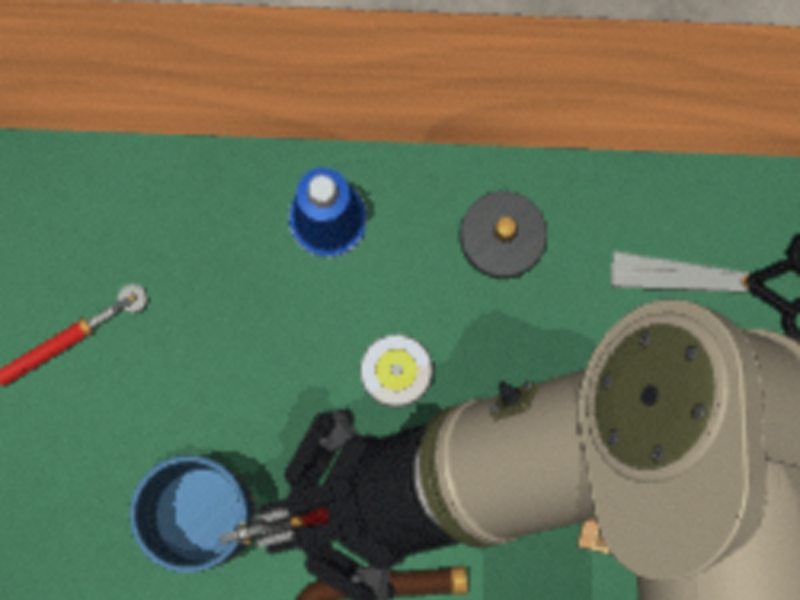

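```bash
python3 - <<'E'
from h import *
import cv2
p=get_eef_pos();f0=get_contact_force()
move_linear(p+[0,.12,-.01],vel=.12);p=get_eef_pos();print(get_clock(),get_contact_force()-f0)
im=[read_camera(c) for c in("scene","top")]
cv2.imwrite("pics/ab.png",np.hstack([cv2.resize(im[0][110:230,270:370,::-1],(400,480),interpolation=cv2.INTER_CUBIC),cv2.resize(im[1][160:260,140:223,::-1],(398,480),interpolation=cv2.INTER_CUBIC)]))
E
```

```text
28.1583 [-0.06396022  0.41749902 -1.41052373]
```

View pics/ab.png

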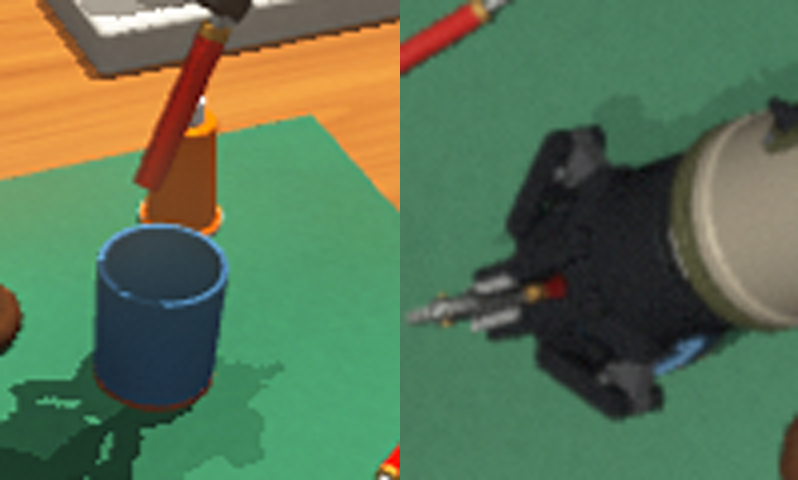

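```bash
python3 - <<'E'
from h import *
import cv2
p=get_eef_pos();f0=get_contact_force()
move_linear(p-[0,0,.13],vel=.1);f=get_contact_force()-f0;print(get_clock(),f)
z=.13
if abs(f).max()<3:
  while z<.176:
    z+=.004; move_linear(p-[0,0,z],vel=.05);f=get_contact_force()-f0;print(round(z,3),f.round(2))
    if abs(f).max()>3: break
print(get_clock(),get_opening())
im=[read_camera(c) for c in("scene","top")]
cv2.imwrite("pics/dn.png",np.hstack([cv2.resize(im[0][110:230,270:370,::-1],(400,480),interpolation=cv2.INTER_CUBIC),cv2.resize(im[1][160:260,140:223,::-1],(398,480),interpolation=cv2.INTER_CUBIC)]))
E
```

```text
29.7083 [-0.7760156   1.29414373 -0.199826  ]
0.134 [-0.26  1.65  0.48]
0.138 [-0.72  1.56  0.21]
0.142 [ 0.36  0.95 -0.24]
0.146 [-0.59  1.54  0.21]
0.15 [-0.53  1.47 -0.19]
0.154 [-0.48  0.72 -0.26]
0.158 [ 1.14  1.68 -0.14]
0.162 [-0.49  1.79 -0.54]
0.166 [-0.43  1.12 -0.1 ]
0.17 [0.53 0.99 1.88]
0.174 [-2.21  5.37 15.82]
32.4583 0.00673789626026227
```

View pics/dn.png

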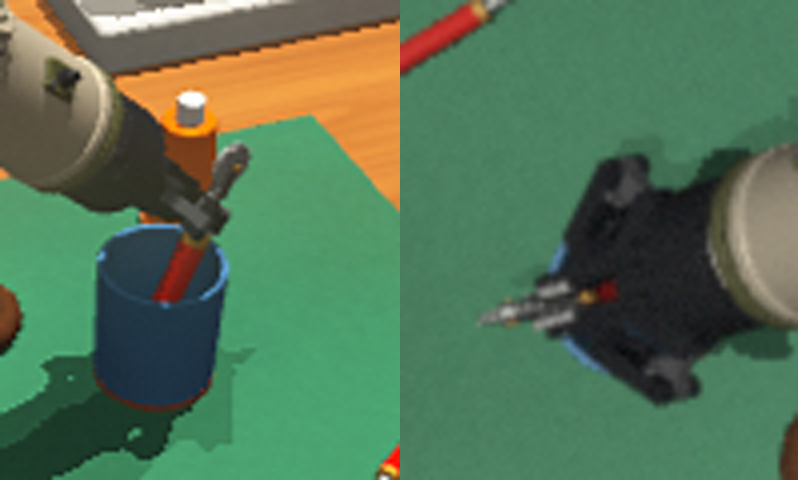

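```bash
python3 - <<'E'
from h import *
import cv2
move_linear(get_eef_pos()+.0025*Z,vel=.03);print(get_contact_force())
M=R.from_rotvec(get_eef_rot()).as_matrix()
grip(.035,20);pause(.5);print(get_clock(),get_opening(),get_contact_force())
move_linear(get_eef_pos()-.10*M[:,2],vel=.1)
move_linear(get_eef_pos()+np.array([0,-.1,.06]),vel=.2);pause(.5);print(get_clock(),get_contact_force())
for c in("scene","top"):
    im=read_camera(c);np.save(f"{c}6.npy",im)
    cv2.imwrite(f"pics/f_{c}.png",cv2.resize(im[:,:,::-1],(800,600),interpolation=cv2.INTER_CUBIC))
im=[read_camera(c) for c in("scene","top")]
cv2.imwrite("pics/fc.png",np.hstack([cv2.resize(im[0][130:230,280:350,::-1],(392,560),interpolation=cv2.INTER_CUBIC),cv2.resize(im[1][160:260,140:210,::-1],(392,560),interpolation=cv2.INTER_CUBIC)]))
E
```

```text
[-0.38296062  0.12344881 -1.82707841]
33.7917 0.03472800969793584 [0.30094092 0.8694475  0.13319769]
36.175 [-0.06736677 -0.1635791  -0.37547704]
```

View pics/fc.png

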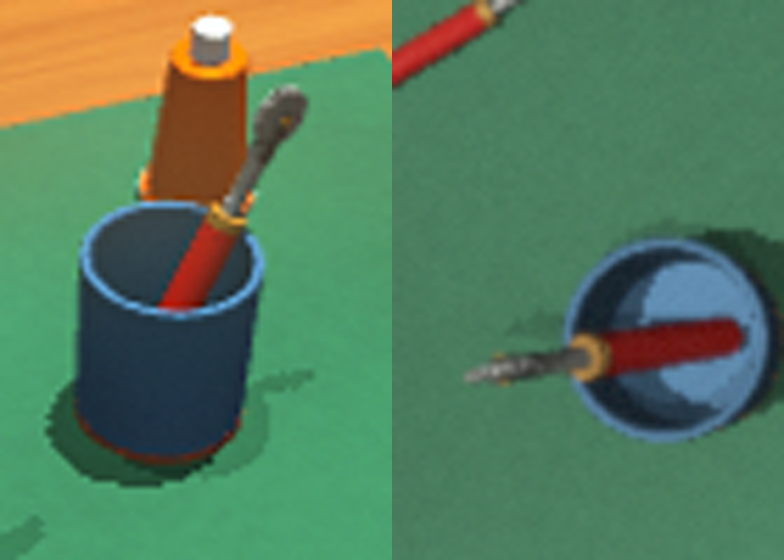

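View pics/f_top.png

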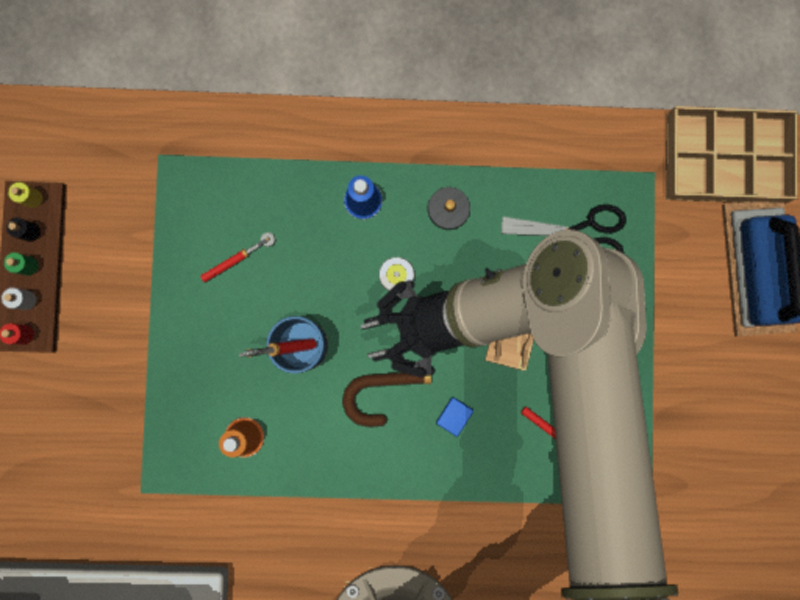

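```bash
python3 - <<'E'
from h import *
print(tri([("scene",np.array([329.5,149.7])),("top",np.array([157.9,225.6]))]))
# rim centre from crop
print(tri([("scene",np.array([172/5.6+280-.4,258/5.6+130-.4])),("top",np.array([(668-392)/5.6+140-.4,340/5.6+160-.4]))])[0],crock)
a=read_camera("scene").astype(int);pause(.5);b=read_camera("scene").astype(int)
print("pix change",(abs(a-b)[130:230,280:350].max(2)>30).sum())
print(get_clock(),get_contact_force());finish_job()
E
```

```text
(array([0.47895722, 0.24109924, 0.16946607]), array([ 0.69569914, -0.06424224,  0.54751033,  0.25613076]))
[0.49549087 0.17724115 0.10500995] [0.4955 0.1775 0.    ]
pix change 0
36.975 [-0.48126916 -0.81593257  0.00566173]
the job is handed in; nothing more can be done
```

I pulled the tracing wheel out of the blue crock and laid it in the cradle. I then retook it by the shank, turned it end for end and lowered it back in, handle end down. I let go only after feeling the floor, and handed the job in at about 37 s with the gripper clear. The hand-in gives no verdict, so success rests on the checks below.

**Last checks:**
- **Wheel height:** the wheel centre measured about 169 mm above the table, against the required 120 mm.
- **Handle end:** it lies down inside the crock in the top picture. I did not measure its position again after release. The force rise on lowering came where the floor was expected.
- **Crock:** it is upright, and its rim centre is within 1 mm of where it started.
- **Stillness:** nothing around the crock changed between two pictures 0.5 s apart.
- **Other things on the table:** those in view in the last top picture stand as at the start. The arm hid part of the shears, the cradle and one of the small look-alike tools there.

**What disagreed:** in the pictures the fingertips sat about 25 mm farther back along the fingers than the description says. I used the offset seen in the pictures for both grasps and the placing. Positions I then predicted came out within about 6 mm. The readings of opening when gripping were 3 to 4 mm under the nominal diameters.

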